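Burnish brass spacers in ceramic balls

TASK

Burnish the brass spacers lying on the bench: take the lid off the pan of ceramic balls and set it aside, put all the spacers into the pan, then pull the wooden stirring rod out of its cup and stir balls and spacers with it, the rod's end down close to the pan's floor, for at least four full rounds about half-way between the pan's centre and its wall. Afterwards stand the rod back in its cup and put the lid back on, seated flat, with every ball and spacer inside the pan; do not shift the solder reel and the block battery that stand nearby.

Things in the scene. Friction and masses are not known exactly. Their poses are not given: they have to be found in the camera images.
- solder_reel: blue reel of solder standing on its flange, 58x65x44 mm; leave it alone; origin at the centre of its underside
- block_battery: upright block battery, 17x26x48 mm; leave it alone; origin at the centre of its underside
- pan: round open steel pan fixed to the bench, 136 mm across outside, 70 mm high, straight-sided, wall 4 mm (inner radius 64 mm at the rim, 63 mm below; the lowest 10 mm are tapered, inner radius 56 mm at the floor); origin at the centre of its underside on the bench, x away from the robot, y to the left, z up. A flat mounting flange of 148 mm diameter, 4 mm thick, runs round its foot
- pan_floor (a point): centre of the pan's inner floor, 6 mm above the bench
- lid_knob (a point): middle of the black round knob (24 mm across, its top 12 mm above this point) on the loose aluminium lid, 0.1 to 0.16 kg; z is the lid's upward normal. On the pan, as at the start, this point is 94 mm above the bench; laid on the bench it is 30 mm up
- lid_disc (a point): centre of the underside of the lid's disc (148 mm across, 4 mm thick), 24 mm below the knob point; under it a locating step, 116 mm across, reaches 6 mm farther down and drops loosely into the pan's mouth; laid down, the lid stands on this step; the bench is kept free for it round x = 0.615, y = 0.345 (world)
- rod_tip (a point): lower end of the stirring rod, 160 mm long, of wood, about 35 g: a round dowel 14 mm in diameter with a square handle, 20 x 20 mm, over its top 64 mm. It stands loosely, nearly upright, in the tool cup; z runs up along the rod
- rod_grip (a point): a point on the axis of the rod within its square handle, 120 mm above the lower end and 40 mm below the top, a good place to hold it; x and y are square to the flat sides of the handle, z runs up along the rod
- cup: dark steel tool cup fixed to the bench, a slender upright tapered tube 80 mm high on a round foot of 72 mm diameter and 6 mm thickness; bore 18 mm wide at the bottom and 28 mm at the mouth, inner floor 6 mm above the bench; origin at the centre of its underside on the bench
- cup_mouth (a point): centre of the tool cup's mouth, 80 mm above the bench
- spacer0_mid (a point): centre of a loose hexagonal brass spacer, 14 mm across flats (16 mm across corners), 20 mm long, 25 g, lying on the bench on one of its flats with this point 7 mm up; its long axis is y. Two to four spacers are there
- spacer1_mid (a point): centre of a loose hexagonal brass spacer, 14 mm across flats (16 mm across corners), 20 mm long, 25 g, lying on the bench on one of its flats with this point 7 mm up; its long axis is y. Two to four spacers are there
- spacer2_mid (a point): centre of a loose hexagonal brass spacer, 14 mm across flats (16 mm across corners), 20 mm long, 25 g, lying on the bench on one of its flats with this point 7 mm up; its long axis is y. Two to four spacers are there
- spacer3_mid (a point): centre of a loose hexagonal brass spacer, 14 mm across flats (16 mm across corners), 20 mm long, 25 g, lying on the bench on one of its flats with this point 7 mm up; its long axis is y. Two to four spacers are there
- ball0_center (a point): centre of a smooth white ceramic ball, 20 mm in diameter, 16 g, one of eight loose in one layer on the pan's floor, under the lid at the start
- ball1_center (a point): centre of a smooth white ceramic ball, 20 mm in diameter, 16 g, one of eight loose in one layer on the pan's floor, under the lid at the start
- ball2_center (a point): centre of a smooth white ceramic ball, 20 mm in diameter, 16 g, one of eight loose in one layer on the pan's floor, under the lid at the start
- ball3_center (a point): centre of a smooth white ceramic ball, 20 mm in diameter, 16 g, one of eight loose in one layer on the pan's floor, under the lid at the start
- ball4_center (a point): centre of a smooth white ceramic ball, 20 mm in diameter, 16 g, one of eight loose in one layer on the pan's floor, under the lid at the start
- ball5_center (a point): centre of a smooth white ceramic ball, 20 mm in diameter, 16 g, one of eight loose in one layer on the pan's floor, under the lid at the start
- ball6_center (a point): centre of a smooth white ceramic ball, 20 mm in diameter, 16 g, one of eight loose in one layer on the pan's floor, under the lid at the start
- ball7_center (a point): centre of a smooth white ceramic ball, 20 mm in diameter, 16 g, one of eight loose in one layer on the pan's floor, under the lid at the start
Things that resemble listed ones, but are neither listed nor needed, are in the scene too. Of the things like the part that bears rod_tip, leave any that is orange; of the rest the larger one is meant.

How it is judged:
By the outcome, as a careful person would: the job done as asked, in the order asked, and still so for the second after the job is handed in, with the robot touching nothing.
Of spacer0, spacer1, spacer2, spacer3 only 2 to 4 are there at a start; the rules pass over those that are not, and their reading is None.
At some moment in a run one of spacer0, spacer1, spacer2, spacer3 may be knocked a few centimetres aside while the robot is not near it.
It also fails if it takes over 210 s, if anything falls off the work surface, if the arm or the gripper's body presses on something with over 40 N, if the wrist force passes 120 N, or if a joint passes its speed limit or range.

ROBOT

A 6-joint arm with a two-finger parallel gripper is mounted at the origin on a cart in front of the work surface, level with it; the furniture and walls round the work are solid. World frame = base frame: x ahead of the robot, y to its left, z up, the work surface at z = 0. Lengths are in mm, angles in rad, forces in N, time in s.
With the tool pointing down it reaches from about 400 to 925 mm from the base axis. Payload 12.5 kg.
Tool frame: the origin (TCP) lies midway between the tips of the shut fingers; the grasp point (between the pads) lies 19 mm behind it; z points along the fingers, y is the line along which they close (so a half turn about z gives the same grasp; the last joint's range is limited). The gripper opens to 95 mm and grips with 3 to 60 N. Pads are 20 mm wide; open, the fingers measure 119 mm over their backs; the gripper's body (75 mm by 180 mm) begins 59 mm behind the grasp point.
Start: joints at [-0.106, 0.491, 1.559, -0, 1.092, -0.106], TCP at [625.021, 0.02, 175.961] pointing down, gripper open.
Joint ranges: [-3.1, 3.1], [-0.84, 2.19], [0.05, 2.79], [-1.13, 4.28], [0.06, 2.93], [-2.69, 2.69]. Speed limits (rad/s): [2.22, 2.22, 2.79, 3.14, 3.14, 3.14].

INTERFACE

Orientations are given as [roll, pitch, yaw] about the fixed x, y, z axes, in that order (R = Rz(yaw) Ry(pitch) Rx(roll)).
In Python, from cell import state, read_camera, camera_info, env gives the robot as it stands.
- The arm moves only by the tool move_arm, never from a script. Its argument "commands" is a list of rows, each a list of 3 entries, a list of its own where there are three numbers: the shift along the world's x, y, z in cm, then the turn, a rotation vector about the world's x, y, z in degrees, then the opening, from 0 (shut) to 1 (fully open). A call has 1 to 10 rows; each row shifts and turns the commanded pose from where the row before left it; what a row does not reach is not made up. A row lasts 1/10 s, in which the tool goes at most 50 mm and 8.59 degrees, less where a joint would pass 70% of its speed; a pose out of reach is approached as far as the arm can. A call with a gripper value outside its range is refused whole. The fingers move at their own pace and stop on an object; the grip force is fixed at half the most. Time passes only in rows, so rows that do not move let the fingers close. It gives the time, the measured TCP pose, the force, the opening and the grip force at its end, in the units of the state.
- state(): the state, without advancing time (a new reading comes with each control period).
- read_camera(name): name is "scene" or "side" or "wrist"; returns the picture (480x640x3 uint8, blue, green, red); there is no depth.
- camera_info(name): a dict with "K" (3x3 intrinsics, pixels), "cam_to_world" (4x4, takes a point from camera to world coordinates). Camera axes: x right, y down, z forward; pixel columns grow to the right and rows downward; lengths in mm; the calibration is good to about 2 mm. The wrist camera is an equidistant fisheye: a pixel r from the principal point sees the ray r / f radians off the axis. A picture is of the moment at which its call begins: read the wrist's pose just before it. camera_info takes no time and is no camera call; for the wrist camera it gives the pose at the moment of the call.
- env.job_done(): hands the job in; it is judged then, once.
The state is a dict: "t": time; "joints": joint angles; "qvel": joint speeds; "tau": joint torques, N m; "eef_pos": TCP position; "tcp_rot": TCP orientation; "ft_force": force on the tool from outside, world axes, zero at the start; "moment": the same for the moment, N m; "opening": opening from 0.0 (shut) to 1.0 (fully open); "grip_force": force on a finger pad.
Only numpy, scipy, OpenCV 4.12 (cv2) and the standard library are available. Lean on these libraries where they do the work, as an engineer would, in place of code of your own. Each camera call takes 0.05 s, during which the arm holds its last target. There are 200 camera calls.

## Working session

There is one attempt and no reset: what is moved stays moved. The work goes in short steps, Python scripts to look and compute and a tool call to move; the robot and the scene stay as the last step left them, time stands still between calls to the robot, and variables do not carry over. Pictures are saved under pics/ and viewed, at most 14 in all, crops included, and the job is handed in when it is done.

Besides the shell and the picture viewer there is one more tool, called after "Emit:" in YAML: its name, and indented under it one key for each argument. move_arm: Moves the arm, as the interface text tells. Its arguments: {"type":"object","properties":{"commands":{"type":"array"}},"required":["commands"]}

```bash
ls; mkdir -p pics; cat > h.py <<'E'
import numpy as np,cv2
from cell import state,read_camera,camera_info,env
def ray(name,u,v,ci=None):
    c=ci or camera_info(name);K=np.array(c["K"]);T=np.array(c["cam_to_world"])
    a=(u-K[0,2])/K[0,0];b=(v-K[1,2])/K[1,1]
    if name=="wrist":
        r=np.hypot(a,b);d=np.array([0,0,1.]) if r<1e-9 else np.array([np.sin(r)*a/r,np.sin(r)*b/r,np.cos(r)])
    else: d=np.array([a,b,1.]);d/=np.linalg.norm(d)
    return T[:3,3],T[:3,:3]@d
def plane(name,u,v,z,ci=None):
    o,d=ray(name,u,v,ci);return (o+d*(z-o[2])/d[2]).round(1)
def proj(name,p,ci=None):
    c=ci or camera_info(name);K=np.array(c["K"]);T=np.array(c["cam_to_world"])
    q=T[:3,:3].T@(np.array(p,float)-T[:3,3])
    if name=="wrist":
        r=np.hypot(q[0],q[1]);th=np.arctan2(r,q[2]);x,y=(q[:2]/max(r,1e-9)*th)
    else: x,y=q[:2]/q[2]
    return np.array([K[0,0]*x+K[0,2],K[1,1]*y+K[1,2]]).round(1)
E
python3 - <<'E'
from h import *
for n in("scene","side","wrist"):
    c=camera_info(n);print(n,np.array(c["K"]).round(1).tolist(),np.array(c["cam_to_world"]).round(3).tolist())
    cv2.imwrite(f"pics/{n}0.png",read_camera(n))
s=state();print(s)
E
```

```text
pics
scene [[584.4, 0.0, 320.0], [0.0, 584.4, 242.1], [0.0, 0.0, 1.0]] [[-0.766, -0.494, 0.411, 100.534], [-0.643, 0.584, -0.496, 635.345], [0.006, -0.644, -0.765, 844.035], [0.0, 0.0, 0.0, 1.0]]
side [[499.3, 0.0, 316.6], [0.0, 499.3, 230.0], [0.0, 0.0, 1.0]] [[0.969, -0.169, 0.182, 281.781], [-0.249, -0.651, 0.718, -549.705], [-0.003, -0.74, -0.672, 771.591], [0.0, 0.0, 0.0, 1.0]]
wrist [[371.6, 0.0, 315.1], [0.0, 371.6, 240.8], [0.0, 0.0, 1.0]] [[1.0, -0.0, -0.001, 624.561], [-0.001, -0.958, -0.285, 80.438], [-0.001, 0.285, -0.958, 383.793], [0.0, 0.0, 0.0, 1.0]]
{'t': 0.15, 'joints': array([-1.05585173e-01,  4.91370268e-01,  1.55933693e+00, -2.80616897e-07,
        1.09172457e+00, -1.05591744e-01]), 'qvel': array([-7.17602687e-05, -9.96565156e-04, -2.37738696e-04, -7.67211370e-04,
        4.53785888e-04,  1.59777407e-04]), 'tau': array([ 3.16444048e-04, -6.12899423e+01, -2.58276522e+01,  6.91918633e-02,
        4.73701756e-02, -5.07232733e-05]), 'eef_pos': array([6.24769662e+02, 5.63234998e-02, 1.75518124e+02]), 'tcp_rot': array([-3.14075818e+00, -8.81919380e-05,  1.57080299e+00]), 'ft_force': array([-0.48301426, -0.80203954,  0.40999147]), 'moment': array([-0.00930816, -0.0246033 , -0.00805045]), 'grip_force': 0.0, 'opening': 0.9996366623292271}
```

View pics/scene0.png

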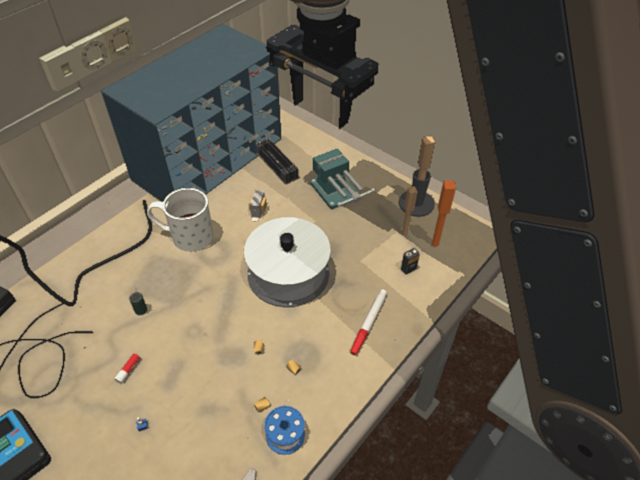

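View pics/side0.png

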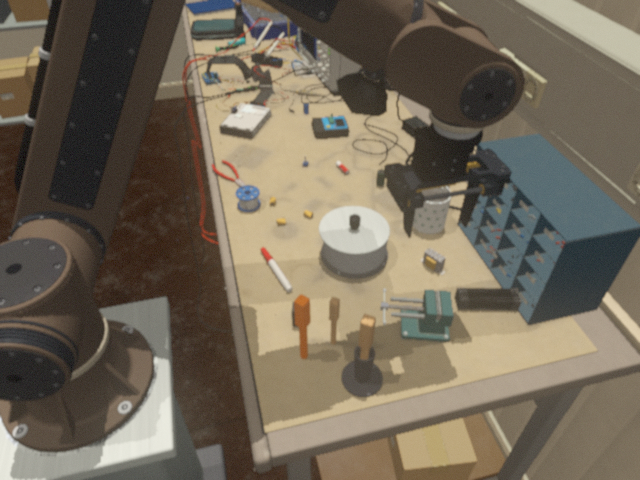

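View pics/wrist0.png

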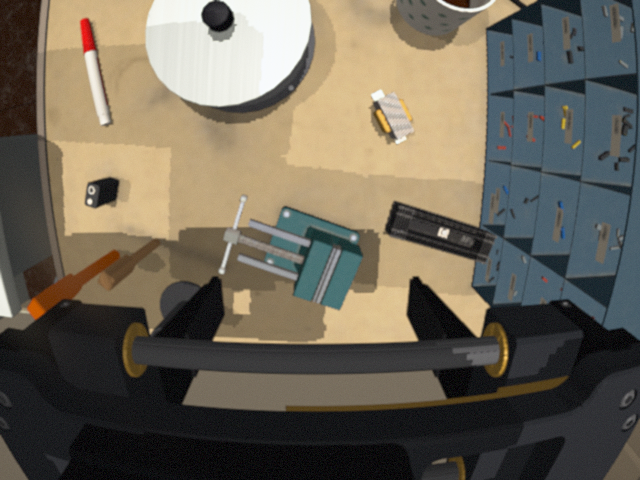

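Scene picture: lid knob at (287,241), reel at (285,428), battery at (410,260), and three brass spacers at (258,346), (293,367) and (262,404). Side picture: spacers at (273,201), (308,214) and (281,222).

Rod candidates, scene / side pixels:
- Wooden rod in the dark cup: (427,150) / (367,330)
- Small wooden stick: (410,210) / (334,320)
- Orange rod: (445,210) / (302,325)

I choose the larger, non-orange one in the cup and will check it in a close crop.

```bash
cat > m.py <<'E'
from h import *
def blobs(im,lo,hi,amin=15,roi=None):
    m=cv2.inRange(cv2.cvtColor(im,cv2.COLOR_BGR2HSV),lo,hi)
    if roi:
        k=np.zeros_like(m);x0,y0,x1,y1=roi;k[y0:y1,x0:x1]=255;m&=k
    n,l,s,c=cv2.connectedComponentsWithStats(m)
    return [(c[i].round(1).tolist(),s[i].tolist()) for i in range(1,n) if s[i][4]>=amin],m
def tri(rs):
    A=np.zeros((3,3));b=np.zeros(3)
    for o,d in rs:
        P=np.eye(3)-np.outer(d,d);A+=P;b+=P@o
    x=np.linalg.solve(A,b);return x.round(1),[round(float(np.linalg.norm((np.eye(3)-np.outer(d,d))@(x-o))),1) for o,d in rs]
E
python3 - <<'E'
from m import *
a=cv2.imread("pics/scene0.png");b=cv2.imread("pics/side0.png")
for n,im,roi in(("scene",a,(220,320,330,420)),("side",b,(255,190,325,235))):
    bl,_=blobs(im,(12,130,110),(30,255,255),10,roi)
    for c,s in bl: print(n,c,s,plane(n,*c,8))
for n,im,r in(("scene",a,(270,225,305,255)),("side",b,(340,208,368,232))):
    print("knob",blobs(im,(0,0,0),(180,255,75),20,r)[0])
for n,im,r in(("scene",a,(225,200,350,320)),("side",b,(300,195,400,290))):
    g=blobs(im,(0,0,150),(180,60,255),200,r);print("lid",g[0])
c1=cv2.resize(a[120:270,380:480],None,fx=4,fy=4,interpolation=cv2.INTER_CUBIC);c2=cv2.resize(b[280:400,280:400],None,fx=3.3,fy=5,interpolation=cv2.INTER_CUBIC)
cv2.imwrite("pics/crop1.png",np.hstack([c1,c2[:600,:396]]))
E
```

```text
scene [258.4, 345.9] [255, 340, 8, 13, 89] [484.2 326.4   8. ]
scene [292.9, 366.2] [287, 360, 13, 14, 108] [417.  317.6   8. ]
scene [261.9, 403.9] [255, 398, 15, 13, 123] [410.7 395.3   8. ]
side [272.4, 199.9] [271, 198, 4, 5, 19] [411.8 398.1   8. ]
side [307.8, 213.5] [305, 211, 7, 6, 28] [483.3 326.7   8. ]
side [281.0, 221.0] [278, 219, 7, 5, 29] [416.7 316.2   8. ]
knob [([286.6, 241.5], [280, 233, 14, 19, 194])]
knob []
lid [([286.8, 250.6], [244, 217, 87, 68, 4358])]
lid [([353.9, 229.3], [318, 205, 74, 49, 2697])]
```

View pics/crop1.png

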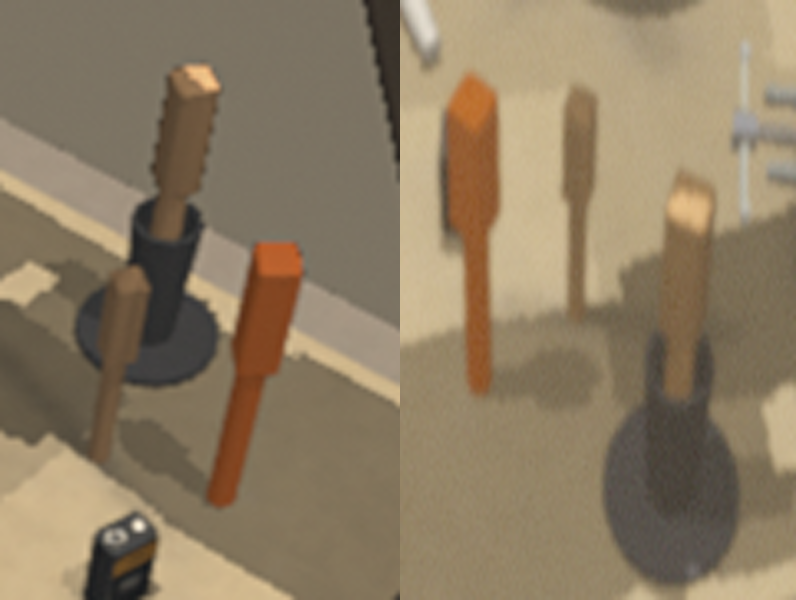

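The crop confirms it: the rod in the cup is the larger of the two wooden ones, and the orange one is not wanted. Next, pan, knob, cup and rod positions.

```bash
python3 - <<'E'
from m import *
a=cv2.imread("pics/scene0.png");b=cv2.imread("pics/side0.png");w=cv2.imread("pics/wrist0.png")
print("rodtop",tri([ray("scene",428.8,139.5),ray("side",368.5,320)]),plane("scene",428.8,139.5,165),plane("side",368.5,320,165))
print("cupfoot",plane("scene",416.75,203,6),plane("side",362.4,378,6))
print("cupmouth",plane("scene",380+167/4,120+218/4,80),plane("side",280+280/3.3,280+350/5,80))
# lid ellipse
for n,im,r in(("scene",a,(225,200,350,320)),("side",b,(300,195,400,290))):
    m=blobs(im,(0,0,150),(180,60,255),200,r)[1]
    cs=max(cv2.findContours(m,0,2)[0],key=cv2.contourArea);h=cv2.convexHull(cs)[:,0]
    P=np.array([plane(n,u,v,73)[:2] for u,v in h],np.float32)
    A=np.c_[2*P,np.ones(len(P))];x=np.linalg.lstsq(A,(P**2).sum(1),rcond=None)[0]
    print(n,"lid",x[:2],"r",np.sqrt(x[2]+x[:2]@x[:2]))
print("knob",plane("scene",286.6,241.5,94),plane("side",354.5,221,94),plane("wrist",218,16,94))
print("cand side proj bat/reel",plane("scene",410,272,0),plane("scene",285,432,20))
# other brass around in wider scene
for n,im in(("scene",a),("side",b)):
    print(n,[(c,s[4]) for c,s in blobs(im,(12,130,110),(30,255,255),12)[0]])
for c in ((100,285),(140,240),):
    print("smallrod",plane("scene",380+c[0]/4,120+c[1]/4,0))
print("orange base",plane("scene",380+222/4,120+498/4,0),"small base",plane("scene",380+100/4,120+460/4,0))
E
```

```text
rodtop (array([ 472.1, -116.4,  163.5]), [0.3, 0.3]) [ 471.  -114.7  165. ] [ 471.9 -117.4  165. ]
cupfoot [ 469.2 -111.1    6. ] [ 471.6 -118.9    6. ]
cupmouth [ 471.4 -113.9   80. ] [ 473.2 -112.9   80. ]
scene lid [548.53157939 182.54820374] r 74.26772706820097
side lid [547.84122481 183.21774825] r 77.30883857064691
knob [547.1 183.6  94. ] [548.  180.6  94. ] [547.7 179.3  94. ]
cand side proj bat/reel [383.9  36.2   0. ] [350.9 408.4  20. ]
scene [([262.9, 202.0], 25), ([258.4, 345.9], 89), ([292.9, 366.2], 108), ([261.9, 403.9], 123), ([19.6, 442.0], 43)]
side [([472.1, 163.6], 38), ([272.4, 199.9], 19), ([307.8, 213.5], 28), ([281.0, 221.0], 29), ([430.2, 261.3], 24), ([302.1, 321.7], 643)]
smallrod [ 508.8 -128.7    0. ]
smallrod [ 511.7 -169.4    0. ]
orange base [384.  -48.8   0. ] small base [441.4 -31.2   0. ]
```

```bash
python3 - <<'E'
from h import *
for n,u,v in(("mugL",173,238),("mugR",211,235),("mugbot",193,247),("cap",139,312),("AA",128,372),("cabinet front-left",165,200)): print(n,plane("scene",u,v,0))
print("mugtop z90",plane("scene",189,205,90))
print(proj("scene",[615,345,0]),proj("scene",[548,182,74]))
# spacer axis from scene
a=cv2.imread("pics/scene0.png")
m=cv2.inRange(cv2.cvtColor(a,cv2.COLOR_BGR2HSV),(10,100,80),(32,255,255))
n,l,s,c=cv2.connectedComponentsWithStats(m)
for i in range(1,n):
    if 230<c[i][0]<320 and 330<c[i][1]<420 and s[i][4]>30:
        ys,xs=np.where(l==i);P=np.array([plane("scene",u,v,10)[:2] for u,v in zip(xs,ys)],np.float32)
        print(c[i],P.mean(0),cv2.minAreaRect(P))
cv2.imwrite("pics/sp.png",cv2.resize(a[330:420,235:325],None,fx=6,fy=6,interpolation=cv2.INTER_CUBIC))
E
```

```text
mugL [773.2 259.7   0. ]
mugR [723.8 208.1   0. ]
mugbot [727.7 250.3   0. ]
cap [689.9 407.6   0. ]
AA [613.3 491.    0. ]
cabinet front-left [862.3 203.7  -0. ]
mugtop z90 [739.  230.3  90. ]
[196.  312.3] [287.3 248.2]
[258.1826087 346.2173913] [483.20953 327.79306] ((483.125, 327.3749694824219), (14.425008773803711, 26.37502670288086), 44.999324798583984)
[293.03053435 366.32824427] [415.96945 318.37866] ((416.365966796875, 318.4808654785156), (16.492870330810547, 24.02259635925293), 87.4141616821289)
[261.72368421 404.11184211] [409.9671 396.2277] ((410.05255126953125, 395.87677001953125), (21.81987190246582, 17.310195922851562), 72.01850891113281)
```

Emit:
move_arm:
  commands:
    - [[-1.9,4.6,0],[0,0,0],1]
    - [[-1.9,4.5,0],[0,0,0],0.8]
    - [[-1.9,4.5,0],[0,0,0],0.7]
    - [[-2.0,4.6,0],[0,0,0],0.7]
    - [[0,0,-2],[0,0,0],0.7]
    - [[0,0,0],[0,0,0],0.7]
    - [[0,0,0],[0,0,0],0.7]

```text
t: 0.85
eef_pos: [548.2, 181.5, 156.0]
tcp_rot: [-3.141, 0.0, 1.571]
ft_force: [0.4, -0.1, 1.0]
opening: 0.701
grip_force: 0.0
```

Emit:
move_arm:
  commands:
    - [[0,0,-3],[0,0,0],0.6]
    - [[0,0,-2.8],[0,0,0],0.6]
    - [[0,0,-1.5],[0,0,0],0.6]
    - [[0,0,-0.4],[0,0,0],0.6]
    - [[0,0,0],[0,0,0],0]
    - [[0,0,0],[0,0,0],0]
    - [[0,0,0],[0,0,0],0]
    - [[0,0,0],[0,0,0],0]
    - [[0,0,0],[0,0,0],0]

```text
t: 1.75
eef_pos: [548.3, 181.9, 79.4]
tcp_rot: [3.141, -0.0, 1.571]
ft_force: [-0.8, 0.2, 0.1]
opening: 0.234
grip_force: 0.0
```

```bash
python3 - <<'E'
from h import *
s=state();print(s["opening"],s["grip_force"],s["eef_pos"],s["ft_force"])
E
```

```text
0.23367148591590037 0.0 [548.27467719 181.92426987  79.43611653] [-0.75615112  0.22345895  0.09861814]
```

View pics/sp.png

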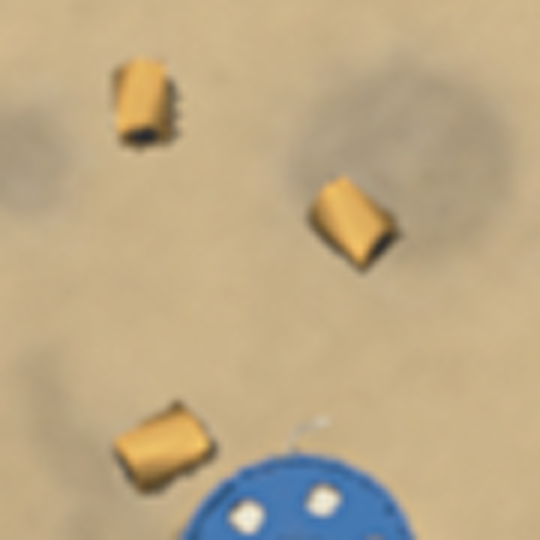

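The crop shows three hex spacers. Their long axes run near-vertical at (143,100), diagonal at (353,222), and near-horizontal at (163,447), close above the reel.

Emit:
move_arm:
  commands:
    - [[0,0,0],[0,0,0],0]
    - [[0,0,0],[0,0,0],0]
    - [[0,0,2],[0,0,0],0]
    - [[0,0,3],[0,0,0],0]
    - [[0,0,0],[0,0,0],0]

```text
t: 2.25
eef_pos: [549.7, 182.3, 132.2]
tcp_rot: [3.136, -0.001, 1.571]
ft_force: [0.3, -0.3, 0.3]
opening: 0.004
grip_force: 0.0
```

```bash
python3 - <<'E'
from h import *
for c,e in (((150,65),(140,140)),((335,193),(380,248)),((125,457),(205,430))):
    p=[plane("scene",235+u/6,330+v/6,10) for u,v in (c,e)];d=p[1]-p[0]
    print((p[0]+p[1])/2,np.linalg.norm(d),np.degrees(np.arctan2(d[1],d[0])))
cv2.imwrite("pics/side1.png",read_camera("side")); print(state()["grip_force"])
cv2.imwrite("pics/scene1.png",read_camera("scene"))
E
```

```text
[480.95 327.85  10.  ] 22.980426453832397 127.21895377701641
[413.65 317.35  10.  ] 20.16382900145703 167.6869365410105
[409.3 395.2  10. ] 20.96187014557621 -119.74488129694218
0.0
```

```bash
python3 - <<'E'
from h import *
a=cv2.imread("pics/scene1.png");b=cv2.imread("pics/side1.png")
cv2.imwrite("pics/c2.png",np.hstack([cv2.resize(a[100:320,180:380],(400,440)),cv2.resize(b[140:300,300:440],(385,440))]))
E
```

```text
(no output)
```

View pics/c2.png

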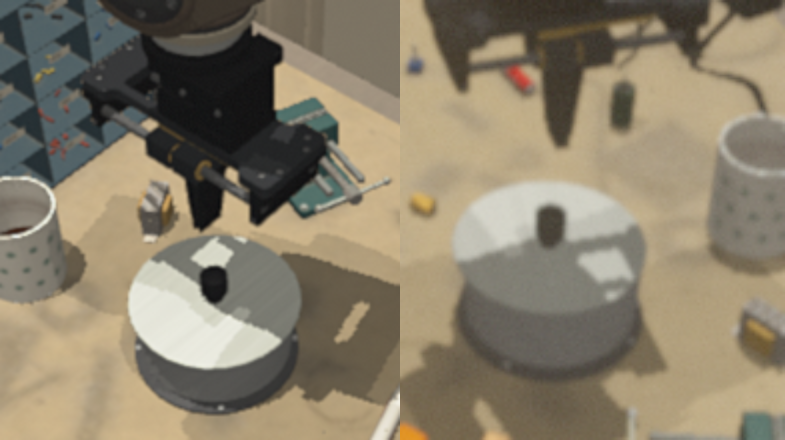

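Lid still seated on the pan, fingers shut above it: the grip closed too slowly or slipped. Check where the knob really is.

```bash
python3 - <<'E'
from m import *
print(tri([ray("scene",180+213/2,100+270/2),ray("side",300+150/2.75,140+209/2.75)]))
print(plane("scene",180+213/2,100+270/2,106),plane("side",300+150/2.75,140+209/2.75,106))
s=state();print(s["eef_pos"],proj("scene",s["eef_pos"]),"seen",(180+205/2,100+226/2),proj("side",s["eef_pos"]),"seen",(300+160/2.75,140+145/2.75))
w=read_camera("wrist");ci=camera_info("wrist")
cv2.imwrite("pics/w1.png",w);print(proj("wrist",[548,182,106],ci),proj("wrist",s["eef_pos"],ci))
E
```

```text
(array([548.1, 181.4, 107.3]), [0.6, 0.6])
[549.6 180.4 106. ] [548.1 182.5 106. ]
[548.14015516 181.92720011 129.25070236] [286.  226.7] seen (282.5, 213.0) [355.2 207.4] seen (358.1818181818182, 192.72727272727272)
[316.2 257.5] [316.5 270.3]
```

View pics/w1.png

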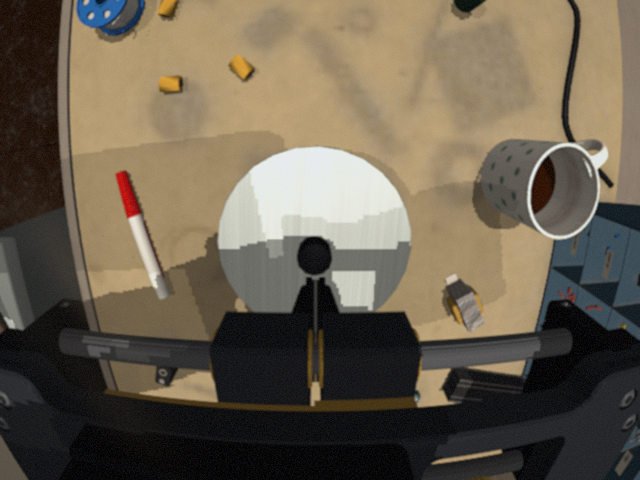

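```bash
python3 - <<'E'
from m import *
print(tri([ray("scene",282.5,214),ray("side",358.2,193)]))
a=read_camera("scene");b=read_camera("side")
cv2.imwrite("pics/c3.png",np.hstack([cv2.resize(a[160:270,230:330],(400,440),interpolation=2),cv2.resize(b[150:250,310:400],(396,440),interpolation=2)]))
print(state()["eef_pos"],state()["opening"],state()["grip_force"])
E
```

```text
(array([552.4, 185.4, 161.2]), [1.6, 1.6])
[547.59677304 181.76558762 128.05630577] 0.0054881814710795816 0.0
```

View pics/c3.png

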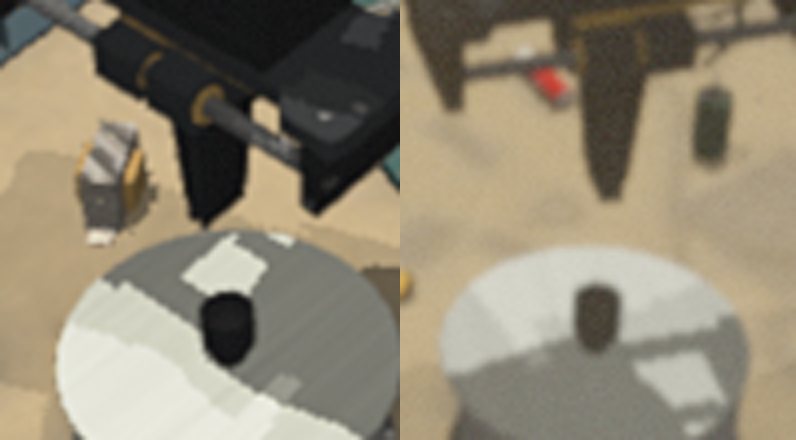

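```bash
python3 - <<'E'
from m import *
A=ray("scene",230+205/4,160+226/4);B=ray("side",310+210/4.4,150+200/4.4)
print(tri([A,B]))
s=state();print(s["eef_pos"],s["joints"])
for dz in(0,10,20,30):
    p=s["eef_pos"]+[0,0,dz];print(dz,proj("scene",p),proj("side",p),proj("wrist",p))
E
```

```text
(array([553.2, 186.8, 154.8]), [0.5, 0.5])
[547.59677304 181.76558762 128.05630577] [ 2.06040367e-01  4.76639446e-01  1.73237056e+00 -3.77583087e-05
  9.34006855e-01  2.06041324e-01]
0 [286.3 227.3] [355. 208.] [315.9 270.1]
10 [286.1 223.2] [355.2 204.1] [315.9 276.3]
20 [285.9 219. ] [355.4 200.2] [315.9 283.2]
30 [285.6 214.8] [355.7 196.2] [315.9 290.6]
```

```bash
python3 - <<'E'
from m import *
a=cv2.imread("pics/scene0.png");b=cv2.imread("pics/side0.png")
p=np.array([624.8,0,175.6])
for x in(-47.5,47.5):
  for dz in (0,20): print(x,dz,proj("scene",p+[x,0,dz]),proj("side",p+[x,0,dz]))
cv2.imwrite("pics/c4.png",np.hstack([cv2.resize(a[60:160,260:390],(390,300),interpolation=2),cv2.resize(b[150:250,370:500],(390,300),interpolation=2)]))
E
```

```text
-47.5 0 [342.4 141.7] [405.5 249.8]
-47.5 20 [342.8 132.7] [406.9 241.3]
47.5 0 [301.5 119.5] [456.7 240.1]
47.5 20 [301.3 110.5] [458.9 231.6]
```

View pics/c4.png

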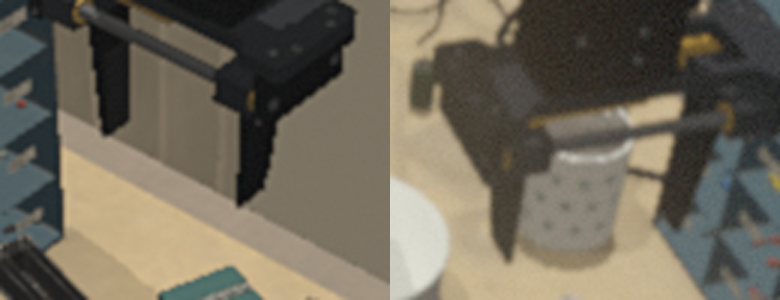

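The visible fingertips sit about 25 mm higher than the reported TCP. That fits the shut fingers passing over the knob top (106) at TCP 79. So I go about 21 mm lower and watch force and grip.

Emit:
move_arm:
  commands:
    - [[0,0,0],[0,0,0],0.5]
    - [[0,0,0],[0,0,0],0.5]
    - [[0,0,0],[0,0,0],0.5]
    - [[0,0,0],[0,0,0],0.5]
    - [[0,0,0],[0,0,0],0.5]
    - [[0,0,0],[0,0,0],0.5]
    - [[0,0,0],[0,0,0],0.5]
    - [[0,0,-2],[0,0,0],0.5]
    - [[0,0,-2],[0,0,0],0.5]
    - [[0,0,-1],[0,0,0],0.5]

```text
t: 3.5
eef_pos: [547.5, 181.8, 77.7]
tcp_rot: [-3.14, 0.0, 1.571]
ft_force: [0.1, 0.2, 0.6]
opening: 0.501
grip_force: 0.0
```

Emit:
move_arm:
  commands:
    - [[0,0,-0.6],[0,0,0],0.5]
    - [[0,0,-0.5],[0,0,0],0.5]
    - [[0,0,-0.4],[0,0,0],0.5]
    - [[0,0,0],[0,0,0],0.5]

```text
t: 3.9
eef_pos: [548.1, 181.9, 63.9]
tcp_rot: [3.142, 0.0, 1.571]
ft_force: [-0.1, 0.5, 0.2]
opening: 0.503
grip_force: 0.0
```

Emit:
move_arm:
  commands:
    - [[0,0,-0.3],[0,0,0],0.5]
    - [[0,0,-0.3],[0,0,0],0.5]
    - [[0,0,0],[0,0,0],0.2]
    - [[0,0,0],[0,0,0],0.0]
    - [[0,0,0],[0,0,0],0.0]
    - [[0,0,0],[0,0,0],0.0]
    - [[0,0,0],[0,0,0],0.0]
    - [[0,0,0],[0,0,0],0.0]

```text
t: 4.7
eef_pos: [548.2, 181.9, 58.1]
tcp_rot: [3.141, -0.0, 1.571]
ft_force: [-0.9, -0.6, 0.2]
opening: 0.237
grip_force: 30.0
```

Emit:
move_arm:
  commands:
    - [[0,0,0.5],[0,0,0],0]
    - [[0,0,1],[0,0,0],0]
    - [[0,0,2],[0,0,0],0]
    - [[0,0,1.5],[0,0,0],0]
    - [[0,0,0],[0,0,0],0]

```text
t: 5.2
eef_pos: [549.1, 182.1, 110.4]
tcp_rot: [3.138, -0.001, 1.571]
ft_force: [0.4, 0.3, -0.6]
opening: 0.239
grip_force: 30.0
```

Emit:
move_arm:
  commands:
    - [[0.9,2.3,0],[0,0,0],0]
    - [[1.4,3.5,0],[0,0,0],0]
    - [[1.6,3.8,0],[0,0,0],0]
    - [[1.6,3.8,0],[0,0,0],0]
    - [[1.2,2.9,0],[0,0,0],0]
    - [[0,0,-2.5],[0,0,0],0]
    - [[0,0,-3.5],[0,0,0],0]
    - [[0,0,-2.5],[0,0,0],0]
    - [[0,0,-1.5],[0,0,0],0]
    - [[0,0,0],[0,0,0],0]

```text
t: 6.2
eef_pos: [614.0, 344.3, 5.6]
tcp_rot: [-3.138, 0.002, 1.571]
ft_force: [-0.2, -0.8, -0.2]
opening: 0.236
grip_force: 30.0
```

```bash
python3 - <<'E'
from h import *
a=read_camera("scene");b=read_camera("side")
cv2.imwrite("pics/c5.png",np.hstack([a[180:480,60:460],b[100:400,230:630]]))
cv2.imwrite("pics/s5.png",a)
print(state())
E
```

```text
{'t': 6.3, 'joints': array([ 4.17356366e-01,  7.79845183e-01,  1.48053774e+00, -5.68120277e-05,
        8.80395791e-01,  4.17490774e-01]), 'qvel': array([-0.00116501, -0.0198149 , -0.00957248, -0.00087769, -0.00032686,
       -0.00073047]), 'tau': array([ 1.90159696e-02, -7.27480531e+01, -2.10133839e+01,  6.46977313e-02,
       -2.64149095e-02, -1.10213121e-03]), 'eef_pos': array([615.53148121, 345.00286524,   8.62429354]), 'tcp_rot': array([ 3.14083085e+00, -2.89960823e-04,  1.57069819e+00]), 'ft_force': array([ 0.94432304, -0.1151668 , -0.55983233]), 'moment': array([0.02122732, 0.03594813, 0.0198573 ]), 'grip_force': 29.99988042516634, 'opening': 0.23769552533441737}
```

View pics/c5.png

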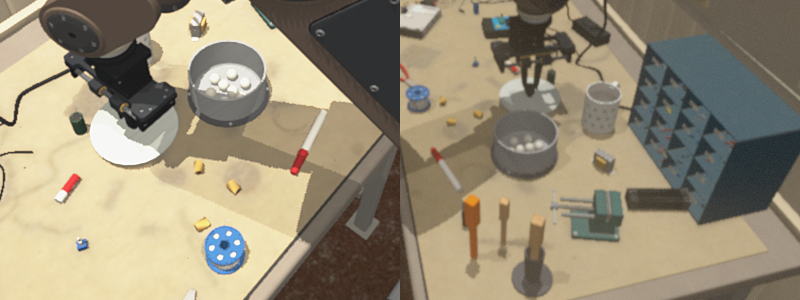

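The lid is held over its free place and the open pan with white balls shows at scene (228,80) in the crop. Three spacers are visible. Lowering the lid.

Emit:
move_arm:
  commands:
    - [[0,0,-0.6],[0,0,0],0]
    - [[0,0,-0.4],[0,0,0],0]
    - [[0,0,-0.3],[0,0,0],0]
    - [[0,0,0],[0,0,0],0]

```text
t: 6.7
eef_pos: [614.9, 344.8, -5.2]
tcp_rot: [-3.141, 0.0, 1.571]
ft_force: [0.6, -0.7, -1.9]
opening: 0.238
grip_force: 30.0
```

Emit:
move_arm:
  commands:
    - [[0,0,-0.1],[0,0,0],0]
    - [[0,0,0],[0,0,0],0.0]
    - [[0,0,0],[0,0,0],0.6]
    - [[0,0,0],[0,0,0],0.6]
    - [[0,0,0],[0,0,0],0.6]
    - [[0,0,0],[0,0,0],0.6]
    - [[0,0,0],[0,0,0],0.6]
    - [[0,0,3],[0,0,0],0.6]
    - [[0,0,4],[0,0,0],0.6]
    - [[0,0,4],[0,0,0],0.6]

```text
t: 7.7
eef_pos: [614.8, 344.7, 104.9]
tcp_rot: [-3.141, 0.0, 1.571]
ft_force: [-0.4, 0.4, -0.3]
opening: 0.603
grip_force: 0.0
```

Emit:
move_arm:
  commands:
    - [[-3.9,-0.5,0],[0,0,-6],0.5]
    - [[-4,-0.6,0],[0,0,-6],0.5]
    - [[-4,-0.6,0],[0,0,0],0.5]
    - [[-4,-0.5,0],[0,0,0],0.5]
    - [[-3.9,-0.6,0],[0,0,0],0.5]
    - [[0,0,-3],[0,0,0],0.5]
    - [[0,0,-1],[0,0,0],0.5]
    - [[0,0,0],[0,0,0],0.5]

```text
t: 8.5
eef_pos: [417.0, 316.7, 63.0]
tcp_rot: [-3.14, 0.001, 1.361]
ft_force: [-0.2, 0.4, 0.6]
opening: 0.499
grip_force: 0.0
```

```bash
cat > sp.py <<'E'
from m import *
def look(tag,z=9):
    ci=camera_info("wrist");w=read_camera("wrist");cv2.imwrite(f"pics/w_{tag}.png",w)
    s=state();print(s["eef_pos"].round(1),s["tcp_rot"].round(3),s["opening"],s["grip_force"])
    m=cv2.inRange(cv2.cvtColor(w,cv2.COLOR_BGR2HSV),(12,120,100),(32,255,255));m=cv2.morphologyEx(m,cv2.MORPH_OPEN,np.ones((3,3)))
    for c in cv2.findContours(m,0,2)[0]:
        if cv2.contourArea(c)<60: continue
        P=np.array([plane("wrist",u,v,z,ci)[:2] for u,v in c[:,0]],np.float32)
        ctr,(a,b),th=cv2.minAreaRect(P)
        if not 100<max(a,b)*min(a,b)<900: continue
        ax=th if a>b else th+90
        print("w",c[:,0].mean(0).round(),np.round(ctr,1),round(a,1),round(b,1),"axis",round(ax%180,1))
    for n in("scene","side"):
        im=read_camera(n)
        for c,s in blobs(im,(12,130,110),(30,255,255),10)[0]:
            p=plane(n,*c,8)
            if 300<p[0]<700 and 60<p[1]<520 and s[4]<200: print(n,c,p,s[4])
E
python3 -c "
from sp import *
look('a')"
```

```text
[417.6 316.9  63.7] [-3.141e+00  1.000e-03  1.361e+00] 0.5001604827872804 0.0
w [213. 372.] [303.4 223.4] 35.9 4.2 axis 75.8
w [418. 358.] [482.6 195.7] 53.9 6.9 axis 84.2
w [316. 246.] [415.  314.8] 16.0 20.6 axis 177.9
w [400. 216.] [482.6 324. ] 14.7 23.3 axis 136.1
w [285. 145.] [410.  392.3] 21.0 14.7 axis 71.9
scene [257.5, 297.8] [551.2 259.    8. ] 13
scene [289.3, 336.1] [458.1 280.4   8. ] 15
scene [258.4, 345.9] [484.2 326.4   8. ] 88
scene [292.7, 366.2] [417.3 317.8   8. ] 102
scene [261.9, 404.1] [410.5 395.5   8. ] 125
side [272.2, 200.0] [411.3 397.8   8. ] 24
side [308.0, 213.7] [483.5 325.8   8. ] 32
side [281.0, 221.1] [416.6 315.8   8. ] 30
side [430.1, 261.5] [697.7 108.2   8. ] 35
```

Emit:
move_arm:
  commands:
    - [[-0.1,0,-3],[0,0,4],0.5]
    - [[0,0,-3],[0,0,4],0.5]
    - [[0,0,-1.3],[0,0,0],0.5]
    - [[0,0,-0.4],[0,0,0],0.5]
    - [[0,0,0],[0,0,0],0.5]

```text
t: 9.15
eef_pos: [416.5, 317.0, -12.7]
tcp_rot: [3.141, -0.0, 1.499]
ft_force: [0.3, -0.3, -1.3]
opening: 0.495
grip_force: 0.0
```

Emit:
move_arm:
  commands:
    - [[0,0,-0.2],[0,0,0],0.5]
    - [[0,0,-0.2],[0,0,0],0.5]
    - [[0,0,0],[0,0,0],0.5]

```text
t: 9.45
eef_pos: [416.3, 317.0, -16.6]
tcp_rot: [3.141, -0.0, 1.501]
ft_force: [-0.9, 0.5, 0.8]
opening: 0.499
grip_force: 0.0
```

Emit:
move_arm:
  commands:
    - [[0,0,-0.2],[0,0,0],0.5]
    - [[0,0,-0.2],[0,0,0],0.5]
    - [[0,0,0],[0,0,0],0.5]

```text
t: 9.75
eef_pos: [416.0, 316.8, -21.2]
tcp_rot: [-3.141, 0.0, 1.501]
ft_force: [0.4, -0.1, 0.1]
opening: 0.5
grip_force: 0.0
```

Still free; try closing here.

Emit:
move_arm:
  commands:
    - [[0,0,0],[0,0,0],0]
    - [[0,0,0],[0,0,0],0]
    - [[0,0,0],[0,0,0],0]
    - [[0,0,0],[0,0,0],0]
    - [[0,0,0],[0,0,0],0]
    - [[0,0,0],[0,0,0],0]

```text
t: 10.35
eef_pos: [416.1, 316.9, -21.0]
tcp_rot: [3.141, 0.0, 1.501]
ft_force: [0.9, -0.3, -0.3]
opening: 0.053
grip_force: 0.0
```

```bash
python3 -c "
from sp import *
look('b')
c=camera_info('wrist');T=np.array(c['cam_to_world']);s=state()
print(T.round(3).tolist(),s['eef_pos'],s['opening'],s['joints'])
# dark mask extent of the fingers in side view near tcp
im=read_camera('side');p=proj('side',s['eef_pos']);print(p)
x,y=int(p[0]),int(p[1])
g=cv2.cvtColor(im,cv2.COLOR_BGR2GRAY);print(g[y-60:y+6:3,x-12:x+13:3])
"
```

```text
[416.1 316.9 -21. ] [3.141 0.    1.501] 0.025475927922539048 0.0
w [440. 268.] [483.6 323.7] 14.7 23.1 axis 136.8
w [293. 143.] [410.  392.6] 20.9 14.5 axis 72.6
scene [258.2, 346.0] [484.4 326.8   8. ] 80
scene [288.4, 356.2] [434.4 309.    8. ] 13
scene [294.4, 369.8] [411.  320.8   8. ] 28
scene [261.4, 404.7] [410.4 396.7   8. ] 77
side [272.1, 200.7] [410.5 395.2   8. ] 17
side [307.4, 213.5] [482.3 326.9   8. ] 26
side [280.9, 221.7] [416.  313.8   8. ] 27
side [430.2, 261.5] [697.9 108.2   8. ] 28
[[0.998, -0.067, -0.02, 421.29], [-0.07, -0.956, -0.285, 397.092], [-0.0, 0.286, -0.958, 187.324], [0.0, 0.0, 0.0, 1.0]] [416.08749675 316.87813388 -21.03849053] 0.007180702512500826 [ 5.24567147e-01  6.40807129e-01  1.97762010e+00 -1.39471374e-04
  5.23098843e-01  5.94475864e-01]
[281.3 230.1]
[[ 51  56  64  56  44  51  65  59  67]
 [ 53  51  50  51  51  53  78 168 166]
 [ 48  47  62  53  51  55  59 127 117]
 [ 49  54  55  56  51  50  59  66  60]
 [ 50  55  60  55  55  58  66  58  61]
 [ 58  64  64  74  71  79  81  91 129]
 [ 86  84  80  79  65  60  58  85 161]
 [ 77  55  57  64  69  54  63  66  88]
 [ 71  55  58  64  72  63  56  63 164]
 [110  59  56  58  59  58  99 115 177]
 [157 134  64  55  52  69 165 168 174]
 [154  90  73  55  58  87 174 175 174]
 [159 138 117  49  56  93 165 161 160]
 [174 176 161  57  53 103 160 158 159]
 [169 159 158  67  51 107 160 159 160]
 [160 156 156  88  62 118 160 160 161]
 [140 128 113 111  56 119 131 152 151]
 [101 105 101 104 103 110  98 106 106]
 [102 103  97  93  95  97  96 117 138]
 [103 100  94  92  94  94  95 103 138]
 [100  95  89  96  95  96  95  95 105]
 [ 98  98  95  92  92 100  97  93 100]]
```

The fingers shut above the spacer, which has not moved, so the tips are about 35 mm above the reported TCP. I'll reopen and probe lower.

Emit:
move_arm:
  commands:
    - [[0,0,0],[0,0,0],0.5]
    - [[0,0,0],[0,0,0],0.5]
    - [[0,0,0],[0,0,0],0.5]
    - [[0,0,0],[0,0,0],0.5]
    - [[0,0,0],[0,0,0],0.5]
    - [[0,0,0],[0,0,0],0.5]
    - [[0,0,0],[0,0,0],0.5]
    - [[0,0,-0.2],[0,0,0],0.5]
    - [[0,0,-0.2],[0,0,0],0.5]
    - [[0,0,0],[0,0,0],0.5]

```text
t: 11.55
eef_pos: [415.9, 316.8, -25.4]
tcp_rot: [-3.141, 0.0, 1.501]
ft_force: [-0.5, 0.6, -0.0]
opening: 0.498
grip_force: 0.0
```

Emit:
move_arm:
  commands:
    - [[0,0,-0.2],[0,0,0],0.5]
    - [[0,0,-0.1],[0,0,0],0.5]
    - [[0,0,0],[0,0,0],0.5]

```text
t: 11.85
eef_pos: [416.0, 316.8, -28.2]
tcp_rot: [-3.141, 0.0, 1.501]
ft_force: [0.3, 0.9, 0.2]
opening: 0.499
grip_force: 0.0
```

Emit:
move_arm:
  commands:
    - [[0,0,-0.2],[0,0,0],0.5]
    - [[0,0,-0.1],[0,0,0],0.5]
    - [[0,0,0],[0,0,0],0.5]

```text
t: 12.15
eef_pos: [416.0, 316.8, -31.2]
tcp_rot: [-3.141, 0.0, 1.501]
ft_force: [0.0, 0.9, 0.2]
opening: 0.502
grip_force: 0.0
```

Emit:
move_arm:
  commands:
    - [[0,0,-0.1],[0,0,0],0.5]
    - [[0,0,0],[0,0,0],0.25]
    - [[0,0,0],[0,0,0],0]
    - [[0,0,0],[0,0,0],0]
    - [[0,0,0],[0,0,0],0]
    - [[0,0,0],[0,0,0],0]
    - [[0,0,0],[0,0,0],0]
    - [[0,0,0],[0,0,0],0]

```text
t: 12.95
eef_pos: [416.1, 316.9, -32.0]
tcp_rot: [3.141, -0.0, 1.501]
ft_force: [-0.3, -0.2, 0.1]
opening: 0.205
grip_force: 30.0
```

Gripped (about 20 mm, 30 N). To the pan.

Emit:
move_arm:
  commands:
    - [[0,0,2.5],[0,0,0],0]
    - [[0,0,4],[0,0,0],0]
    - [[1,-1,3.5],[0,0,0],0]
    - [[3,-3,0],[0,0,0],0]
    - [[3.3,-3.4,0],[0,0,0],0]
    - [[3.3,-3.4,0],[0,0,0],0]
    - [[2.6,-2.7,0],[0,0,0],0]
    - [[0,0,-2.5],[0,0,0],0]
    - [[0,0,-2.5],[0,0,0],0]
    - [[0,0,0],[0,0,0],0]

```text
t: 13.95
eef_pos: [546.5, 181.1, 15.4]
tcp_rot: [-3.137, 0.001, 1.5]
ft_force: [-0.4, 0.2, 0.3]
opening: 0.207
grip_force: 30.0
```

Emit:
move_arm:
  commands:
    - [[0,0,0],[0,0,0],0.4]
    - [[0,0,0],[0,0,0],0.4]
    - [[0,0,0],[0,0,0],0.4]
    - [[0,0,3.5],[0,0,-4],0.5]
    - [[-1,2,2],[0,0,-6],0.5]
    - [[-1.8,4.2,0],[0,0,-8],0.5]
    - [[-1.8,4.2,0],[0,0,-8],0.5]
    - [[-1.8,4.1,0],[0,0,-8],0.5]
    - [[0,0,-2],[0,0,-6],0.5]
    - [[0,0,0],[0,0,0],0.5]

```text
t: 14.95
eef_pos: [482.6, 327.7, 52.2]
tcp_rot: [-3.141, 0.002, 0.804]
ft_force: [-0.6, -0.6, 0.4]
opening: 0.501
grip_force: 0.0
```

```bash
python3 -c "
from sp import *
look('c')"
```

```text
[483.5 327.   53. ] [-3.141e+00  1.000e-03  8.060e-01] 0.5016688205166899 0.0
w [418. 357.] [476.9 198. ] 49.8 5.3 axis 53.4
w [500. 309.] [555.7 183. ] 14.6 15.4 axis 90.0
w [319. 249.] [482.8 324.6] 15.8 20.7 axis 135.8
w [184. 252.] [410.3 392.5] 22.0 16.5 axis 67.9
scene [279.9, 272.4] [558.9 193.4   8. ] 57
scene [258.3, 346.0] [484.2 326.7   8. ] 82
scene [261.8, 404.2] [410.5 395.7   8. ] 104
side [272.2, 200.1] [411.2 397.5   8. ] 23
side [307.8, 213.6] [483.2 326.3   8. ] 29
side [354.2, 242.6] [559.2 204.2   8. ] 11
side [430.0, 261.3] [697.7 108.8   8. ] 34
```

Emit:
move_arm:
  commands:
    - [[0,-0.1,-3],[0,0,0],0.5]
    - [[0,0,-3],[0,0,0],0.5]
    - [[0,0,-1.5],[0,0,0],0.5]
    - [[0,0,-1.0],[0,0,0],0.5]
    - [[0,0,0],[0,0,0],0.3]
    - [[0,0,0],[0,0,0],0]
    - [[0,0,0],[0,0,0],0]
    - [[0,0,0],[0,0,0],0]
    - [[0,0,0],[0,0,0],0]
    - [[0,0,0],[0,0,0],0]

```text
t: 16.1
eef_pos: [484.5, 326.1, -31.2]
tcp_rot: [3.141, -0.001, 0.803]
ft_force: [-0.2, -1.4, 7.1]
opening: 0.206
grip_force: 30.0
```

Emit:
move_arm:
  commands:
    - [[0,0,2.5],[0,0,0],0]
    - [[0,0,4],[0,0,0],0]
    - [[0.4,-1,3.5],[0,0,0],0]
    - [[1.4,-3.5,0],[0,0,0],0]
    - [[1.6,-4,0],[0,0,0],0]
    - [[1.4,-4,0],[0,0,0],0]
    - [[0.8,-2.5,0],[0,0,0],0]
    - [[0,0,-2.5],[0,0,0],0]
    - [[0,0,-2.3],[0,0,0],0]
    - [[0,0,0],[0,0,0],0]

```text
t: 17.1
eef_pos: [538.6, 175.3, 17.9]
tcp_rot: [-3.139, 0.004, 0.802]
ft_force: [-0.4, -0.7, -0.7]
opening: 0.208
grip_force: 30.0
```

Emit:
move_arm:
  commands:
    - [[0,0,0],[0,0,0],0.4]
    - [[0,0,0],[0,0,0],0.4]
    - [[0,0,0],[0,0,0],0.4]
    - [[0,0,3.5],[0,0,7],0.45]
    - [[-1,2,2],[0,0,8],0.45]
    - [[-3,4,0],[0,0,8],0.45]
    - [[-3,4,0],[0,0,8],0.45]
    - [[-3,4,0],[0,0,8],0.45]
    - [[-2.5,4.0,0],[0,0,8],0.45]
    - [[-1,2.9,0],[0,0,8],0.45]

```text
t: 18.1
eef_pos: [402.8, 387.1, 76.0]
tcp_rot: [3.141, -0.001, 1.771]
ft_force: [-0.0, 0.4, 0.0]
opening: 0.445
grip_force: 0.0
```

Emit:
move_arm:
  commands:
    - [[0,0,0],[0,0,8],0.45]
    - [[0,0,0],[0,0,8],0.45]
    - [[0,0,0],[0,0,8],0.45]
    - [[0,0,0],[0,0,8],0.45]
    - [[0,0,0],[0,0,8],0.45]
    - [[0,0,0],[0,0,8],0.45]
    - [[0,0,-2],[0,0,8],0.45]
    - [[0,0,0],[0,0,0],0.45]

```text
t: 18.9
eef_pos: [404.4, 384.5, 54.2]
tcp_rot: [-3.14, -0.001, 2.743]
ft_force: [-0.0, -0.4, -0.2]
opening: 0.45
grip_force: 0.0
```

```bash
python3 -c "
from sp import *
look('d')"
```

```text
[404.7 384.8  55. ] [-3.141 -0.     2.737] 0.4516406710012581 0.0
w [408. 361.] [525.7 417.6] 6.1 51.4 axis 161.8
w [222. 364.] [464.9 273.2] 5.6 51.6 axis 152.4
w [330. 248.] [409.6 392.9] 20.8 16.2 axis 71.6
scene [232.8, 334.0] [532.  337.5   8. ] 36
scene [261.7, 404.2] [410.6 395.8   8. ] 122
side [272.4, 199.4] [412.2 400.    8. ] 20
side [353.9, 242.9] [558.2 203.5   8. ] 14
side [430.4, 262.1] [697.6 106.4   8. ] 36
```

Emit:
move_arm:
  commands:
    - [[0.6,1.0,-2],[0,0,3],0.45]
    - [[0,0,-3],[0,0,0],0.45]
    - [[0,0,-2.5],[0,0,0],0.45]
    - [[0,0,-1.1],[0,0,0],0.45]
    - [[0,0,0],[0,0,0],0.3]
    - [[0,0,0],[0,0,0],0]
    - [[0,0,0],[0,0,0],0]
    - [[0,0,0],[0,0,0],0]
    - [[0,0,0],[0,0,0],0]
    - [[0,0,0],[0,0,0],0]

```text
t: 20.05
eef_pos: [411.6, 395.3, -29.9]
tcp_rot: [3.14, 0.001, 2.792]
ft_force: [-0.1, 0.1, 8.1]
opening: 0.203
grip_force: 30.0
```

Emit:
move_arm:
  commands:
    - [[0,0,2.5],[0,0,0],0]
    - [[0,0,4],[0,0,0],0]
    - [[0.6,-1,3.2],[0,0,-6],0]
    - [[2.2,-3.5,0],[0,0,-8],0]
    - [[2.5,-4,0],[0,0,-8],0]
    - [[2.5,-4,0],[0,0,-8],0]
    - [[2.5,-4,0],[0,0,-8],0]
    - [[2,-3,0],[0,0,-8],0]
    - [[1.4,-2.0,0],[0,0,-8],0]
    - [[0,0,0],[0,0,0],0]

```text
t: 21.05
eef_pos: [549.8, 177.5, 66.3]
tcp_rot: [3.14, 0.0, 1.843]
ft_force: [-0.4, -0.1, -0.5]
opening: 0.2
grip_force: 30.0
```

Emit:
move_arm:
  commands:
    - [[0,0,-2.5],[0,0,0],0]
    - [[0,0,-2.2],[0,0,0],0]
    - [[0,0,0],[0,0,0],0]
    - [[0,0,0],[0,0,0],0.4]
    - [[0,0,0],[0,0,0],0.4]
    - [[0,0,0],[0,0,0],0.4]
    - [[0,0,4],[0,0,-8],0.5]
    - [[0,0,4],[0,0,-8],0.6]
    - [[0,0,4],[0,0,0],0.6]
    - [[0,0,4],[0,0,0],0.6]

```text
t: 22.05
eef_pos: [547.9, 179.9, 181.5]
tcp_rot: [3.14, -0.0, 1.571]
ft_force: [0.3, 0.4, 0.0]
opening: 0.593
grip_force: 0.0
```

Emit:
move_arm:
  commands:
    - [[-1.2,-4,0],[0,0,0],0.6]
    - [[-1.3,-4.2,0],[0,0,0],0.6]
    - [[-1.3,-4.2,0],[0,0,0],0.6]
    - [[-1.3,-4.2,0],[0,0,0],0.6]
    - [[-1.3,-4,0],[0,0,0],0.6]
    - [[-1.2,-3.4,0],[0,0,0],0.6]
    - [[0,0,0],[0,0,0],0.6]
    - [[0,0,0],[0,0,0],0.6]

```text
t: 22.85
eef_pos: [472.2, -60.5, 179.7]
tcp_rot: [3.14, 0.0, 1.569]
ft_force: [0.4, 0.3, -0.4]
opening: 0.599
grip_force: 0.0
```

```bash
python3 -c "
from sp import *
ci=camera_info('wrist')
import pickle;pickle.dump(ci,open('ci.pkl','wb'))
look('e')
a=read_camera('scene');cv2.imwrite('pics/s6.png',a)
w=cv2.imread('pics/w_e.png');print(proj('wrist',[472,-114,166],ci),proj('wrist',[471,-114,80],ci))
cv2.imwrite('pics/c6.png',np.hstack([w[100:480,100:500],cv2.resize(a[190:290,240:340],(380,380))]))
"
```

```text
[472.3 -59.8 179.5] [3.14 0.   1.57] 0.5984581913236705 0.0
w [435. 363.] [ 626.6 -254. ] 9.3 69.1 axis 94.0
w [194. 362.] [ 316.8 -251.7] 72.6 9.7 axis 84.5
w [312. 283.] [ 467.8 -141.5] 16.2 9.5 axis 82.9
w [277. 203.] [436.2 -48.8] 39.6 20.4 axis 53.3
w [520.  76.] [699.7  97.4] 9.4 25.4 axis 116.9
w [396.   4.] [555.4 158.8] 21.5 14.1 axis 5.4
scene [293.2, 256.0] [565.7 149.9   8. ] 25
scene [292.3, 265.5] [552.3 167.4   8. ] 73
scene [279.5, 269.6] [563.7 189.2   8. ] 26
side [387.8, 201.9] [681.2 320.1   8. ] 45
side [354.3, 245.0] [557.1 196.9   8. ] 38
side [430.1, 261.7] [697.5 107.7   8. ] 28
[315.8 334.9] [314.4 285.6]
```

View pics/c6.png

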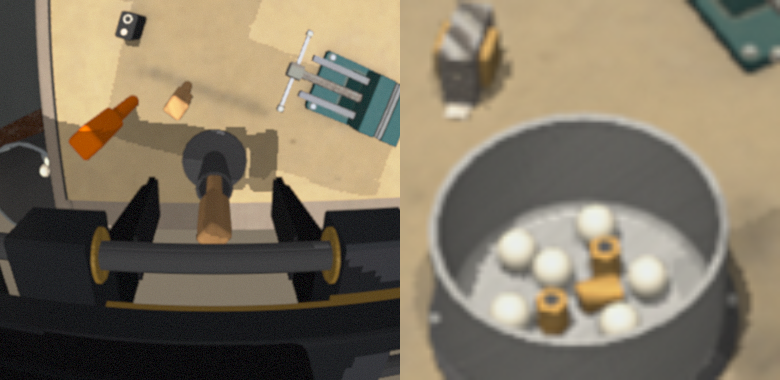

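Three spacers are in the pan among the balls, two standing and one lying, at about (605,255), (600,290) and (552,310) in the right crop. The rod stands in its cup at wrist crop (215,210). Now the handle's yaw and lean from the crops.

```bash
python3 - <<'E'
from m import *
import pickle
P=[plane("scene",380+u/4,120+v/4,165) for u,v in((170,68),(205,63),(220,82),(185,97))]
P=np.array(P);print(P[:,:2].tolist(),P.mean(0))
for i in range(4):
    d=P[(i+1)%4]-P[i];print(np.linalg.norm(d).round(1),np.degrees(np.arctan2(d[1],d[0])).round(1))
a=cv2.imread("pics/scene0.png")
m=cv2.inRange(cv2.cvtColor(a,cv2.COLOR_BGR2HSV),(5,30,170),(25,200,255))[125:160,415:445]
ys,xs=np.where(m);print(len(xs))
if len(xs): 
    Q=np.array([plane("scene",x+415,y+125,165)[:2] for x,y in zip(xs,ys)],np.float32);print(cv2.minAreaRect(Q))
w=cv2.imread("pics/w_e.png");ci=pickle.load(open("ci.pkl","rb"))
s=cv2.resize(w[240:360,260:380],None,fx=5,fy=5,interpolation=2)
t=cv2.resize(a[125:165,410:450],None,fx=10,fy=10,interpolation=2)
o=np.zeros((600,800,3),np.uint8);o[:,:400]=s[:,100:500];o[:400,400:]=t;cv2.imwrite("pics/c7.png",o)
E
```

```text
[[483.4, -113.2], [473.3, -126.3], [461.1, -119.6], [467.3, -100.9]] [ 471.275 -115.     165.   ]
16.5 -127.6
13.9 151.2
19.7 71.7
20.3 -37.4
38
((470.1524963378906, -117.29682922363281), (10.509679794311523, 17.904258728027344), 51.5819091796875)
```

View pics/c7.png

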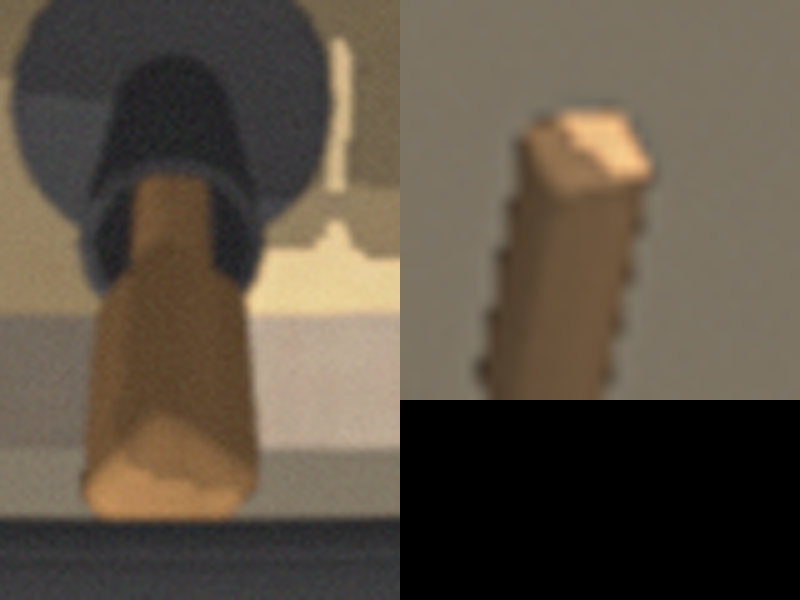

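```bash
python3 - <<'E'
from m import *
import pickle
ci=pickle.load(open("ci.pkl","rb"))
W=[plane("wrist",260+(x+100)/5,240+y/5,165,ci) for x,y in((82,488),(165,418),(258,470))]
S=[plane("scene",410+(x-400)/10,125+y/10,165) for x,y in((527,130),(630,112),(652,168),(548,192))]
for P in(W,S):
    P=np.array(P);print(P[:,:2].tolist(),P.mean(0))
    for i in range(len(P)):
        d=P[(i+1)%len(P)]-P[i];print(np.linalg.norm(d).round(1),np.degrees(np.arctan2(d[1],d[0])).round(1))
print("top ctr wrist",(W[0]+W[2])/2)
# stem centre at cup mouth (z~95) wrist crop (172,200) and handle bottom z~102
print(plane("wrist",260+(172+100)/5,240+220/5,95,ci),plane("wrist",260+(175+100)/5,240+225/5,80,ci))
E
```

```text
[[458.5, -116.9], [470.1, -105.5], [483.0, -114.0]] [ 470.53333333 -112.13333333  165.        ]
16.3 44.5
15.4 -33.4
24.7 -173.2
[[481.6, -111.1], [470.3, -127.3], [458.9, -116.8], [469.4, -99.3]] [ 470.05  -113.625  165.   ]
19.8 -124.9
15.5 137.4
20.4 59.0
17.0 -44.0
top ctr wrist [ 470.75 -115.45  165.  ]
[ 471. -106.   95.] [ 471.6 -113.4   80. ]
```

Emit:
move_arm:
  commands:
    - [[-0.1,-3,0],[0,0,8.5],0.6]
    - [[0,-2.5,0],[0,0,8.5],0.6]
    - [[0,0,0],[0,0,8.5],0.6]
    - [[0,0,0],[0,0,8.5],0.6]
    - [[0,0,0],[0,0,8.5],0.6]
    - [[0,0,0],[0,0,8],0.6]
    - [[0,0,0],[0,0,0],0.6]
    - [[0,0,0],[0,0,0],0.6]

```text
t: 23.85
eef_pos: [471.3, -114.5, 178.9]
tcp_rot: [3.142, -0.0, 2.449]
ft_force: [-0.0, -0.1, -0.5]
opening: 0.6
grip_force: 0.0
```

```bash
python3 - <<'E'
from m import *
ci=camera_info("wrist");w=read_camera("wrist");s=state();print(s["eef_pos"],s["tcp_rot"],s["joints"])
print(proj("wrist",[471,-115,165],ci))
a=read_camera("scene");b=read_camera("side")
for n,im in(("scene",a),("side",b)): print(n,proj(n,[471,-115,165]),proj(n,s["eef_pos"]+[0,0,34]))
t=np.zeros((480,800,3),np.uint8);t[:,:480]=w[:,80:560];t[:240,480:]=cv2.resize(a[60:200,360:500],(320,240));t[240:,480:]=cv2.resize(b[250:400,300:440],(320,240));cv2.imwrite("pics/c8.png",t)
E
```

```text
[ 471.23160125 -114.64503333  178.9120202 ] [ 3.14152976e+00 -1.05567531e-04  2.44923441e+00] [-3.75015976e-01  2.89198320e-01  1.88801106e+00  1.12807488e-04
  9.64463944e-01 -1.25351834e+00]
[315.2 263. ]
scene [428.9 139.4] [432.8 117.8]
side [367.4 318.9] [369.7 298.1]
```

View pics/c8.png

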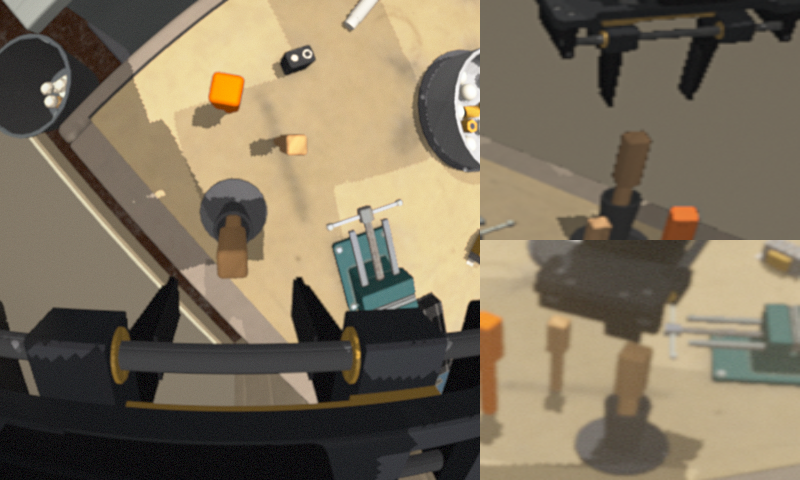

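The wrist view shows the handle's flats square to the gripper. Its top is at about (313,268), centred between the open fingers. Descending.

Emit:
move_arm:
  commands:
    - [[0,0,-3],[0,0,0],0.6]
    - [[0,0,-3.5],[0,0,0],0.6]
    - [[0,0,-2.5],[0,0,0],0.5]
    - [[0,0,-1],[0,0,0],0.4]
    - [[0,0,0],[0,0,0],0.2]
    - [[0,0,0],[0,0,0],0]
    - [[0,0,0],[0,0,0],0]
    - [[0,0,0],[0,0,0],0]
    - [[0,0,0],[0,0,0],0]
    - [[0,0,0],[0,0,0],0]

```text
t: 25.0
eef_pos: [471.7, -115.4, 80.0]
tcp_rot: [3.141, 0.002, 2.452]
ft_force: [-1.3, 0.3, 7.3]
opening: 0.209
grip_force: 30.0
```

```bash
python3 - <<'E'
from m import *
f=lambda x,y,z:plane("scene",240+(x-400)/3.8,190+y/3.8,z)[:2]-[548,182]
for x,y in((597,222),(515,248),(552,265),(648,275),(510,308),(618,320)): print("ball",f(x,y,16))
for x,y,z in((605,244,26),(600,292,16),(552,299,26)): print("sp",f(x,y,z))
a=read_camera("scene");b=read_camera("side")
for n,im in(("scene",a),("side",b)):
    for c,s in blobs(im,(12,130,110),(30,255,255),8)[0]:
        q=plane(n,*c,18);
        if np.hypot(*(q[:2]-[548,182]))<70: print(n,c,s[4],q[:2]-[548,182])
print(state()["eef_pos"],state()["ft_force"])
E
```

```text
ball [ 27.  -39.2]
ball [46.2 -1.9]
ball [25.7 -5.6]
ball [-13.1 -30.5]
ball [23.4 26. ]
ball [-19.8  -1.4]
sp [  9.4 -25.6]
sp [-2.5 -8.3]
sp [ 6.4 14.7]
scene [292.5, 262.8] 110 [  2.7 -13.8]
scene [279.5, 271.6] 52 [ 7.1 15.8]
[ 471.71178833 -115.34858066   79.95859338] [-1.01629095 -0.7629126   8.12101829]
```

Emit:
move_arm:
  commands:
    - [[0,0,0.5],[0,0,0],0]
    - [[0,0,2],[0,0,0],0]
    - [[0,0,3],[0,0,0],0]
    - [[0,0,3],[0,0,0],0]
    - [[0,0,1.5],[0,0,0],0]
    - [[0,0,0],[0,0,0],0]

```text
t: 25.7
eef_pos: [471.9, -115.4, 181.1]
tcp_rot: [3.14, 0.004, 2.452]
ft_force: [0.3, -0.7, -0.8]
opening: 0.21
grip_force: 30.0
```

Emit:
move_arm:
  commands:
    - [[0.8,2,0],[0,0,0],0]
    - [[1.6,3.7,0],[0,0,0],0]
    - [[1.8,4.3,0],[0,0,0],0]
    - [[1.8,4.3,0],[0,0,0],0]
    - [[1.8,4.3,0],[0,0,0],0]
    - [[1.8,4.2,0],[0,0,0],0]
    - [[1.4,3.4,0],[0,0,0],0]
    - [[0.6,1.5,0],[0,0,0],0]
    - [[0,0,0],[0,0,0],0]
    - [[0,0,0],[0,0,0],0]

```text
t: 26.7
eef_pos: [586.5, 161.1, 178.2]
tcp_rot: [-3.14, -0.001, 2.452]
ft_force: [-0.2, 0.6, 0.4]
opening: 0.211
grip_force: 30.0
```

```bash
python3 - <<'E'
from m import *
s=state();print(s["eef_pos"],s["tcp_rot"],s["ft_force"])
a=read_camera("scene");b=read_camera("side");cv2.imwrite("pics/s9.png",a);cv2.imwrite("pics/b9.png",b)
# wood rod pixels: expected tip at TCP-74
for n,im in(("scene",a),("side",b)):
    tip=s["eef_pos"]-[0,0,74];mid=s["eef_pos"]-[0,0,30];print(n,proj(n,tip),proj(n,mid))
    u0,v0=proj(n,mid).astype(int);hsv=cv2.cvtColor(im,cv2.COLOR_BGR2HSV)
    m=cv2.inRange(hsv,(5,70,40),(22,200,190))
    k=np.zeros_like(m);k[v0-40:v0+35,u0-25:u0+25]=255;m&=k
    ys,xs=np.where(m);
    for y in range(v0-25,v0+35,4):
        q=xs[ys==y]
        if len(q): print(y,q.min(),q.max(),len(q))
E
```

```text
[586.47669834 161.1434819  178.17662546] [-3.14033933e+00 -7.82490455e-04  2.45237945e+00] [-0.21071446  0.57933246  0.36168765]
scene [278.1 218.7] [276.8 200.7]
175 264 299 18
179 267 298 17
183 269 290 16
187 251 279 14
191 251 279 15
195 251 279 17
199 262 283 21
203 261 289 28
207 260 300 41
211 261 300 40
215 262 300 39
219 259 300 42
223 251 268 18
227 251 260 10
231 251 255 5
side [375.7 220.2] [377.5 203.4]
178 367 396 19
182 374 396 20
186 378 385 8
190 377 381 5
194 377 381 5
198 359 380 6
202 376 380 5
206 376 391 5
210 375 398 6
214 375 390 10
218 374 394 8
222 391 391 1
226 399 399 1
230 393 393 1
234 392 393 2
```

The side view puts the rod's end at about (375,219), as predicted (375.7,220.2). Lowering into the free spot.

Emit:
move_arm:
  commands:
    - [[0.1,0.1,-2.5],[0,0,0],0]
    - [[0,0,-3],[0,0,0],0]
    - [[0,0,-2],[0,0,0],0]
    - [[0,0,-0.8],[0,0,0],0]
    - [[0,0,-0.6],[0,0,0],0]
    - [[0,0,-0.3],[0,0,0],0]
    - [[0,0,0],[0,0,0],0]

```text
t: 27.5
eef_pos: [588.3, 162.7, 87.5]
tcp_rot: [3.141, 0.001, 2.452]
ft_force: [0.6, -0.5, 0.0]
opening: 0.206
grip_force: 30.0
```

Emit:
move_arm:
  commands:
    - [[-0.7,0.2,-0.2],[0,0,0],0]
    - [[-0.5,0.2,-0.2],[0,0,0],0]
    - [[0.4,1.6,0],[0,0,0],0]
    - [[-0.4,1.6,0],[0,0,0],0]
    - [[-1.2,1.2,0],[0,0,0],0]
    - [[-1.6,0.4,0],[0,0,0],0]
    - [[-1.6,-0.4,0],[0,0,0],0]
    - [[-1.2,-1.2,0],[0,0,0],0]
    - [[-0.4,-1.6,0],[0,0,0],0]
    - [[0.4,-1.6,0],[0,0,0],0]

```text
t: 28.5
eef_pos: [518.8, 166.8, 83.2]
tcp_rot: [-3.141, -0.0, 2.454]
ft_force: [-0.0, 1.0, -0.1]
opening: 0.207
grip_force: 30.0
```

Emit:
move_arm:
  commands:
    - [[1.2,-1.2,0],[0,0,0],0]
    - [[1.6,-0.4,0],[0,0,0],0]
    - [[1.6,0.4,0],[0,0,0],0]
    - [[1.2,1.2,0],[0,0,0],0]
    - [[0.4,1.6,0],[0,0,0],0]
    - [[-0.4,1.6,0],[0,0,0],0]
    - [[-1.2,1.2,0],[0,0,0],0]
    - [[-1.6,0.4,0],[0,0,0],0]
    - [[-1.6,-0.4,0],[0,0,0],0]
    - [[-1.2,-1.2,0],[0,0,0],0]

```text
t: 29.5
eef_pos: [519.5, 199.8, 83.0]
tcp_rot: [3.141, 0.0, 2.454]
ft_force: [-0.9, 0.3, 0.3]
opening: 0.207
grip_force: 30.0
```

Emit:
move_arm:
  commands:
    - [[-0.4,-1.6,0],[0,0,0],0]
    - [[0.4,-1.6,0],[0,0,0],0]
    - [[1.2,-1.2,0],[0,0,0],0]
    - [[1.6,-0.4,0],[0,0,0],0]
    - [[1.6,0.4,0],[0,0,0],0]
    - [[1.2,1.2,0],[0,0,0],0]
    - [[0.4,1.6,0],[0,0,0],0]
    - [[-0.4,1.6,0],[0,0,0],0]
    - [[-1.2,1.2,0],[0,0,0],0]
    - [[-1.6,0.4,0],[0,0,0],0]

```text
t: 30.5
eef_pos: [546.6, 216.5, 82.7]
tcp_rot: [-3.141, -0.0, 2.454]
ft_force: [-1.1, -0.2, 1.7]
opening: 0.208
grip_force: 30.0
```

```bash
python3 - <<'E'
from m import *
s=state();print(s["eef_pos"],s["ft_force"])
b=read_camera("side");cv2.imwrite("pics/b10.png",b)
for dz in(0,20,30,40,60): print(dz,proj("side",s["eef_pos"]-[0,0,dz]))
hsv=cv2.cvtColor(b,cv2.COLOR_BGR2HSV);m=cv2.inRange(hsv,(5,60,40),(24,220,190))
for y in range(185,260,4):
    q=np.where(m[y,330:375])[0]+330
    if len(q): print(y,q.min(),q.max(),len(q))
E
```

```text
[546.57908053 216.4666385   82.72869583] [-1.10609184 -0.18507299  1.68895993]
0 [348.5 214.3]
20 [348.1 221.4]
30 [347.9 224.9]
40 [347.7 228.3]
60 [347.4 235.1]
185 330 357 24
189 330 357 21
193 344 357 12
197 344 360 14
201 348 356 9
205 346 354 9
209 330 352 7
213 331 353 10
217 346 352 7
221 346 352 7
225 346 352 7
229 346 359 14
233 346 359 14
237 346 350 5
241 348 348 1
249 352 359 8
```

Emit:
move_arm:
  commands:
    - [[-1.6,-0.4,0],[0,0,0],0]
    - [[-1.2,-1.2,0],[0,0,0],0]
    - [[-0.4,-1.6,0],[0,0,0],0]
    - [[0.4,-1.6,0],[0,0,0],0]
    - [[1.2,-1.2,0],[0,0,0],0]
    - [[1.6,-0.4,0],[0,0,0],0]
    - [[1.6,0.4,0],[0,0,0],0]
    - [[1.2,1.2,0],[0,0,0],0]
    - [[0.4,1.6,0],[0,0,0],0]
    - [[-0.4,1.6,0],[0,0,0],0]

```text
t: 31.55
eef_pos: [576.8, 199.5, 82.7]
tcp_rot: [3.141, 0.0, 2.451]
ft_force: [0.6, -0.0, -0.6]
opening: 0.212
grip_force: 30.0
```

Emit:
move_arm:
  commands:
    - [[-1.2,1.2,0],[0,0,0],0]
    - [[-1.6,0.4,0],[0,0,0],0]
    - [[-1.6,-0.4,0],[0,0,0],0]
    - [[-1.2,-1.2,0],[0,0,0],0]
    - [[-0.4,-1.6,0],[0,0,0],0]
    - [[0.4,-1.6,0],[0,0,0],0]
    - [[1.2,-1.2,0],[0,0,0],0]
    - [[1.6,-0.4,0],[0,0,0],0]
    - [[1.6,0.4,0],[0,0,0],0]
    - [[1.2,1.2,0],[0,0,0],0]

```text
t: 32.55
eef_pos: [577.7, 165.8, 83.0]
tcp_rot: [3.141, 0.0, 2.45]
ft_force: [0.0, 0.2, 0.6]
opening: 0.208
grip_force: 30.0
```

Emit:
move_arm:
  commands:
    - [[0.4,1.6,0],[0,0,0],0]
    - [[-0.4,1.6,0],[0,0,0],0]
    - [[-1.2,1.2,0],[0,0,0],0]
    - [[-1.6,0.4,0],[0,0,0],0]
    - [[-1.6,-0.4,0],[0,0,0],0]
    - [[-1.2,-1.2,0],[0,0,0],0]
    - [[-0.4,-1.6,0],[0,0,0],0]
    - [[0.4,-1.6,0],[0,0,0],0]
    - [[1.2,-1.2,0],[0,0,0],0]
    - [[1.6,-0.4,0],[0,0,0],0]

```text
t: 33.55
eef_pos: [548.6, 149.6, 83.3]
tcp_rot: [3.141, 0.0, 2.451]
ft_force: [0.6, 0.1, -0.2]
opening: 0.212
grip_force: 30.0
```

Emit:
move_arm:
  commands:
    - [[1.6,0.4,0],[0,0,0],0]
    - [[1.2,1.2,0],[0,0,0],0]
    - [[0.4,1.6,0],[0,0,0],0]
    - [[-0.4,1.6,0],[0,0,0],0]
    - [[-1.2,1.2,0],[0,0,0],0]
    - [[0,0,1],[0,0,0],0]
    - [[0,0,3],[0,0,0],0]
    - [[0,0,3.5],[0,0,0],0]
    - [[0,0,2.5],[0,0,0],0]
    - [[0,0,0],[0,0,0],0]

```text
t: 34.55
eef_pos: [564.8, 211.3, 187.2]
tcp_rot: [3.136, 0.004, 2.453]
ft_force: [0.8, -0.0, -0.5]
opening: 0.208
grip_force: 30.0
```

Emit:
move_arm:
  commands:
    - [[-0.6,-2.2,0],[0,0,0],0]
    - [[-1.1,-4,0],[0,0,0],0]
    - [[-1.3,-4.6,0],[0,0,0],0]
    - [[-1.3,-4.7,0],[0,0,0],0]
    - [[-1.3,-4.6,0],[0,0,0],0]
    - [[-1.3,-4.6,0],[0,0,0],0]
    - [[-1.1,-4,0],[0,0,0],0]
    - [[-0.8,-2.5,0],[0,0,0],0]
    - [[-0.4,-1.3,0],[0,0,0],0]
    - [[0,0,0],[0,0,0],0]

```text
t: 35.55
eef_pos: [471.5, -114.8, 182.7]
tcp_rot: [-3.141, -0.0, 2.45]
ft_force: [0.1, -1.4, -0.4]
opening: 0.208
grip_force: 30.0
```

```bash
python3 - <<'E'
from m import *
s=state();print(s["eef_pos"],s["tcp_rot"])
a=read_camera("scene");b=read_camera("side");cv2.imwrite("pics/s11.png",a);cv2.imwrite("pics/b11.png",b)
for n,im in(("scene",a),("side",b)):
    tip=s["eef_pos"]-[0,0,74];print(n,"tip",proj(n,tip),"mouth",proj(n,[471,-114.5,80]))
    u0,v0=proj(n,tip).astype(int);m=cv2.inRange(cv2.cvtColor(im,cv2.COLOR_BGR2HSV),(5,60,40),(24,220,230))
    for y in range(v0-24,v0+12,3):
        q=np.where(m[y,u0-14:u0+15])[0]+u0-14
        if len(q): print(y,q.min(),q.max(),len(q))
# whites and brass in pan / on bench
for n,im in(("scene",a),("side",b)):
    for c,st in blobs(im,(12,130,110),(30,255,255),10)[0]:
        q=plane(n,*c,14)
        if 300<q[0]<700 and 0<q[1]<520: print("brass",n,c,st[4],q[:2]-[548,182])
bl,_=blobs(a,(0,0,190),(180,60,255),15,(240,190,340,320));print([(c,s[4],(plane("scene",*c,16)[:2]-[548,182]).tolist()) for c,s in bl])
E
```

```text
[ 471.45079353 -114.79110585  182.74083736] [-3.14148187e+00 -4.47560494e-04  2.45040567e+00]
scene tip [424.1 162.9] mouth [422.1 174.4]
138 423 431 9
141 423 430 8
144 422 429 8
147 421 429 9
150 421 428 8
153 420 428 9
156 420 427 8
159 419 426 8
162 419 426 8
side tip [365.3 340.7] mouth [363.9 351.1]
316 351 379 29
319 351 379 29
322 351 379 29
325 351 379 29
328 351 379 29
331 351 379 29
334 351 379 29
337 351 379 29
340 351 379 29
343 351 379 29
346 351 379 17
349 351 379 17
brass scene [263.0, 201.8] 24 [150.9 -92.5]
brass scene [290.5, 263.6] 58 [  6.4 -12.4]
brass scene [313.1, 262.7] 28 [-23.3 -40.3]
brass side [430.0, 262.4] 42 [145.1 -81.3]
brass side [302.1, 320.5] 642 [-150.  -161.6]
[([254.4, 218.9], 17, [130.60000000000002, -47.599999999999994]), ([280.3, 230.3], 156, [73.10000000000002, -58.2]), ([292.0, 244.4], 58, [33.200000000000045, -46.599999999999994]), ([275.1, 246.3], 60, [53.89999999999998, -23.099999999999994]), ([285.7, 264.1], 1126, [11.100000000000023, -4.900000000000006])]
```

Emit:
move_arm:
  commands:
    - [[0,0,-2],[0,0,0],0]
    - [[0,0,-1.5],[0,0,0],0]
    - [[0,0,-1.2],[0,0,0],0]
    - [[0,0,0],[0,0,0],0]

```text
t: 36.05
eef_pos: [471.7, -112.5, 134.7]
tcp_rot: [-3.141, -0.003, 2.454]
ft_force: [-0.3, 0.3, 0.1]
opening: 0.212
grip_force: 30.0
```

Emit:
move_arm:
  commands:
    - [[0,0,-1.5],[0,0,0],0]
    - [[0,0,-1.5],[0,0,0],0]
    - [[0,0,-1],[0,0,0],0]
    - [[0,0,0],[0,0,0],0]

```text
t: 36.45
eef_pos: [471.4, -113.4, 95.2]
tcp_rot: [-3.141, -0.002, 2.453]
ft_force: [-3.9, -1.3, -1.6]
opening: 0.212
grip_force: 30.0
```

Emit:
move_arm:
  commands:
    - [[0,0,-0.7],[0,0,0],0]
    - [[0,0,-0.6],[0,0,0],0]
    - [[0,0,0],[0,0,0],0]
    - [[0,0,0],[0,0,0],0.35]
    - [[0,0,0],[0,0,0],0.55]
    - [[0,0,0],[0,0,0],0.6]
    - [[0,0,0],[0,0,0],0.6]
    - [[0,0,0],[0,0,0],0.6]
    - [[0,0,0],[0,0,0],0.6]
    - [[0,0,3],[0,0,0],0.6]

```text
t: 37.45
eef_pos: [470.6, -113.6, 110.9]
tcp_rot: [-3.14, -0.005, 2.452]
ft_force: [0.3, 0.1, 0.8]
opening: 0.596
grip_force: 0.0
```

Emit:
move_arm:
  commands:
    - [[0,0,4],[0,0,0],0.6]
    - [[0,0,4],[0,0,-6],0.6]
    - [[1,3.2,0],[0,0,-8.5],0.6]
    - [[1.8,4.5,0],[0,0,-8.5],0.6]
    - [[1.8,4.5,0],[0,0,-8.5],0.6]
    - [[1.8,4.5,0],[0,0,-8.5],0.6]
    - [[1.8,4.5,0],[0,0,-8],0.6]
    - [[1.5,4.2,0],[0,0,-2.5],0.6]
    - [[1.5,4.2,0],[0,0,0],0.6]
    - [[0.5,2,0],[0,0,0],0.6]

```text
t: 38.45
eef_pos: [585.0, 191.7, 192.6]
tcp_rot: [3.141, -0.0, 1.615]
ft_force: [-0.9, -1.1, 0.7]
opening: 0.6
grip_force: 0.0
```

```bash
python3 - <<'E'
from m import *
s=state();print(s["eef_pos"],s["tcp_rot"],s["opening"])
a=read_camera("scene");b=read_camera("side");cv2.imwrite("pics/s12.png",a)
o=np.zeros((480,800,3),np.uint8)
o[:,:480]=cv2.resize(b[200:420,250:470],(480,480));o[:,480:]=cv2.resize(a[110:230,380:460],(320,480));cv2.imwrite("pics/c12.png",o)
w=read_camera("wrist");ci=camera_info("wrist");cv2.imwrite("pics/w12.png",w)
m=cv2.inRange(cv2.cvtColor(w,cv2.COLOR_BGR2HSV),(0,0,190),(180,70,255))
cs=max(cv2.findContours(m,0,2)[0],key=cv2.contourArea)
P=np.array([plane("wrist",u,v,9,ci)[:2] for u,v in cv2.convexHull(cs)[:,0]],np.float32)
print("lid wrist",cv2.minEnclosingCircle(P),proj("wrist",[615,345,42],ci))
m=cv2.inRange(cv2.cvtColor(a,cv2.COLOR_BGR2HSV),(0,0,150),(180,60,255));k=np.zeros_like(m);k[265:345,145:250]=255
for c in cv2.findContours(m&k,0,2)[0]:
    if cv2.contourArea(c)>1000:
        P=np.array([plane("scene",u,v,9)[:2] for u,v in cv2.convexHull(c)[:,0]],np.float32);print("lid scene",cv2.minEnclosingCircle(P),cv2.boundingRect(c))
E
```

```text
[585.03616312 191.67024803 192.59961947] [ 3.14142794e+00 -3.75758739e-04  1.61542551e+00] 0.6004547696268205
lid wrist ((614.2369384765625, 340.9989318847656), 74.19930267333984) [355.4  58.6]
lid scene ((617.0878295898438, 345.9365539550781), 75.06260681152344) (150, 275, 89, 70)
```

View pics/c12.png

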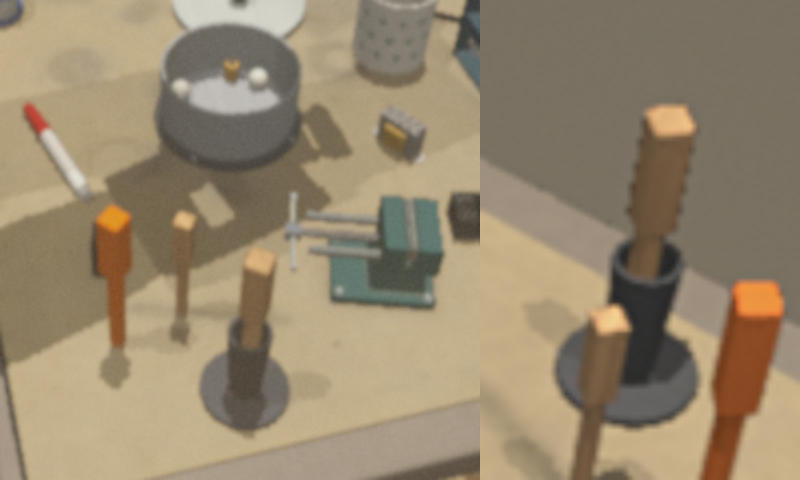

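The rod stands in its cup at (250,300) in the left crop, with the pan open and its contents inside. Now fetch the lid.

Emit:
move_arm:
  commands:
    - [[0.6,3.3,0],[0,0,-2.5],0.6]
    - [[0.8,4,-2],[0,0,0],0.6]
    - [[0.8,4,-4],[0,0,0],0.6]
    - [[0.7,3.9,-4],[0,0,0],0.6]
    - [[0,0,-3.5],[0,0,0],0.6]
    - [[0,0,0],[0,0,0],0.6]
    - [[0,0,0],[0,0,0],0.6]

```text
t: 39.3
eef_pos: [611.9, 329.8, 68.1]
tcp_rot: [-3.141, 0.0, 1.569]
ft_force: [-1.0, -0.6, 0.8]
opening: 0.6
grip_force: 0.0
```

```bash
python3 - <<'E'
from m import *
s=state();print(s["eef_pos"],s["tcp_rot"],s["ft_force"])
ci=camera_info("wrist");w=read_camera("wrist")
pk=proj("wrist",[615,345,42],ci);print(pk);x,y=pk.astype(int)
m=cv2.inRange(w,(0,0,0),(60,60,60))[y-40:y+30,x-40:x+40]
n,l,st,c=cv2.connectedComponentsWithStats(m);print([(c[i]+[x-40,y-40],st[i].tolist()) for i in range(1,n) if st[i][4]>50])
a=read_camera("scene");b=read_camera("side")
for nme,im in(("scene",a),("side",b)):
    for c,st in blobs(im,(12,130,110),(30,255,255),10)[0]:
        q=plane(nme,*c,14)
        if 300<q[0]<700 and 0<q[1]<520: print("brass",nme,c,st[4],q[:2]-[548,182])
for n2,im,r in(("scene",a,(240,215,340,310)),("side",b,(315,215,395,270))):
    g=cv2.inRange(cv2.cvtColor(im,cv2.COLOR_BGR2HSV),(0,0,205),(180,60,255));k=np.zeros_like(g);k[r[1]:r[3],r[0]:r[2]]=255
    nn,l,st,c=cv2.connectedComponentsWithStats(g&k);print(n2,[(c[i].round(),st[i][4],(plane(n2,*c[i],16)[:2]-[548,182]).round()) for i in range(1,nn) if st[i][4]>12])
E
```

```text
[611.94755184 329.83594102  68.14219854] [-3.14116575e+00  3.81938427e-04  1.56884179e+00] [-0.96098925 -0.57636477  0.75580288]
[320.5 234. ]
[(array([319.3774359 , 233.47384615]), [23, 21, 34, 38, 975])]
brass scene [262.9, 206.6] 27 [142.  -82.9]
brass scene [309.8, 262.1] 88 [-17.9 -37.5]
brass scene [413.3, 259.3] 32 [-157.  -163.7]
brass scene [189.8, 262.2] 13 [147.  102.4]
brass side [429.8, 261.7] 46 [145.6 -79.3]
brass side [302.1, 320.2] 652 [-149.9 -160.9]
scene [(array([289., 224.]), np.int32(1065), array([ 72., -80.])), (array([337., 227.]), np.int32(15), array([  -3., -133.])), (array([338., 241.]), np.int32(15), array([ -26., -108.])), (array([288., 255.]), np.int32(862), array([ 22., -24.])), (array([317., 258.]), np.int32(14), array([-22., -52.])), (array([338., 264.]), np.int32(20), array([-60., -66.])), (array([336., 272.]), np.int32(27), array([-69., -50.])), (array([261., 272.]), np.int32(18), array([32., 37.]))]
side []
```

Emit:
move_arm:
  commands:
    - [[0.3,1.5,0],[0,0,0],0.5]
    - [[0,0,0],[0,0,0],0.5]
    - [[0,0,-3],[0,0,0],0.5]
    - [[0,0,-2.5],[0,0,0],0.5]
    - [[0,0,-1.4],[0,0,0],0.5]
    - [[0,0,-0.5],[0,0,0],0.5]
    - [[0,0,0],[0,0,0],0.5]

```text
t: 40.15
eef_pos: [614.7, 346.2, -6.5]
tcp_rot: [-3.141, 0.0, 1.57]
ft_force: [-0.3, -0.7, 0.3]
opening: 0.5
grip_force: 0.0
```

Emit:
move_arm:
  commands:
    - [[0,0,0],[0,0,0],0.3]
    - [[0,0,0],[0,0,0],0]
    - [[0,0,0],[0,0,0],0]
    - [[0,0,0],[0,0,0],0]
    - [[0,0,0],[0,0,0],0]
    - [[0,0,0],[0,0,0],0]

```text
t: 40.75
eef_pos: [615.0, 346.2, -5.9]
tcp_rot: [3.141, -0.0, 1.57]
ft_force: [-1.4, -0.5, 5.9]
opening: 0.235
grip_force: 30.0
```

Emit:
move_arm:
  commands:
    - [[0,0,1],[0,0,0],0]
    - [[0,0,3],[0,0,0],0]
    - [[0,0,4],[0,0,0],0]
    - [[0,0,3.5],[0,0,0],0]
    - [[-0.9,-2.1,0],[0,0,0],0]
    - [[-1.5,-3.6,0],[0,0,0],0]
    - [[-1.6,-3.9,0],[0,0,0],0]
    - [[-1.5,-3.7,0],[0,0,0],0]
    - [[-0.8,-2,0],[0,0,0],0]
    - [[-0.4,-1,0],[0,0,0],0]

```text
t: 41.75
eef_pos: [547.0, 181.6, 109.1]
tcp_rot: [3.142, 0.0, 1.569]
ft_force: [0.3, -0.3, -0.9]
opening: 0.238
grip_force: 30.0
```

Emit:
move_arm:
  commands:
    - [[0,0,-1],[0,0,0],0]
    - [[0,0,0],[0,0,0],0]
    - [[0,0,0],[0,0,0],0]

```text
t: 42.05
eef_pos: [547.8, 184.0, 97.9]
tcp_rot: [-3.141, 0.0, 1.571]
ft_force: [-0.0, 0.2, -2.1]
opening: 0.234
grip_force: 30.0
```

Emit:
move_arm:
  commands:
    - [[0.05,-0.05,-1.5],[0,0,0],0]
    - [[0,0,-1],[0,0,0],0]
    - [[0,0,-0.7],[0,0,0],0]
    - [[0,0,-0.4],[0,0,0],0]
    - [[0,0,0],[0,0,0],0]

```text
t: 42.55
eef_pos: [548.0, 182.7, 62.0]
tcp_rot: [-3.141, 0.0, 1.57]
ft_force: [-0.2, -0.2, -0.8]
opening: 0.236
grip_force: 30.0
```

Emit:
move_arm:
  commands:
    - [[0,0,-0.2],[0,0,0],0]
    - [[0,0,-0.15],[0,0,0],0]
    - [[0,0,0],[0,0,0],0]

```text
t: 42.85
eef_pos: [548.2, 182.6, 59.0]
tcp_rot: [3.141, -0.0, 1.57]
ft_force: [-0.3, -0.7, -0.5]
opening: 0.239
grip_force: 30.0
```

Emit:
move_arm:
  commands:
    - [[0,0,-0.1],[0,0,0],0]
    - [[0,0,0],[0,0,0],0]
    - [[0,0,0],[0,0,0],0.5]
    - [[0,0,0],[0,0,0],0.6]
    - [[0,0,0],[0,0,0],0.6]
    - [[0,0,0],[0,0,0],0.6]
    - [[0,0,0],[0,0,0],0.6]
    - [[0,0,3],[0,0,0],0.6]
    - [[0,0,4],[0,0,0],0.6]
    - [[0,0,4],[0,0,0],0.6]

```text
t: 43.85
eef_pos: [547.8, 182.5, 169.0]
tcp_rot: [-3.141, 0.0, 1.57]
ft_force: [-0.1, 0.2, -0.3]
opening: 0.601
grip_force: 0.0
```

Emit:
move_arm:
  commands:
    - [[1.5,-4,2],[0,0,0],0.6]
    - [[2,-4.5,0],[0,0,0],0.6]
    - [[2,-4.5,0],[0,0,0],0.6]
    - [[2,-4.5,0],[0,0,0],0.6]
    - [[0,0,0],[0,0,0],0.6]
    - [[0,0,0],[0,0,0],0.6]

```text
t: 44.45
eef_pos: [623.1, 6.7, 187.5]
tcp_rot: [-3.141, -0.0, 1.568]
ft_force: [0.4, 0.2, 0.5]
opening: 0.601
grip_force: 0.0
```

```bash
python3 - <<'E'
from m import *
a=read_camera("scene");b=read_camera("side");a0=cv2.imread("pics/scene0.png");b0=cv2.imread("pics/side0.png")
for n,im,im0,r in(("scene",a,a0,(225,200,350,320)),("side",b,b0,(300,195,400,290))):
  for t,i in(("then",im0),("now",im)):
    m=blobs(i,(0,0,150),(180,60,255),200,r)[1]
    cs=max(cv2.findContours(m,0,2)[0],key=cv2.contourArea)
    print(n,t,cv2.fitEllipse(cv2.convexHull(cs)))
k=lambda im,r:blobs(im,(0,0,0),(180,255,75),20,r)[0]
print(k(a0,(270,225,305,255)),k(a,(270,225,305,255)))
blue=lambda im,r:[(c,s[4]) for c,s in blobs(im,(100,120,80),(125,255,255),100,r)[0]]
print("reel",blue(a0,(250,390,320,470)),blue(a,(250,390,320,470)))
bat=lambda im:[(c,s[4]) for c,s in blobs(im,(0,0,0),(180,255,60),40,(395,240,425,280))[0]]
print("battery",bat(a0),bat(a))
for n,im in(("scene",a),("side",b)): print(n,"brass",[(c,s[4]) for c,s in blobs(im,(12,130,110),(30,255,255),12)[0]])
d=cv2.absdiff(a,a0).max(2);m=cv2.threshold(d,60,255,0)[1]
nn,l,st,c=cv2.connectedComponentsWithStats(m);print([(c[i].round(),st[i][4]) for i in range(1,nn) if st[i][4]>40])
print(state()["eef_pos"],state()["t"])
E
```

```text
scene then ((286.7655334472656, 250.23973083496094), (67.29190063476562, 86.99739837646484), 86.0444564819336)
scene now ((286.6266174316406, 249.76791381835938), (67.25145721435547, 86.90950775146484), 86.04560852050781)
side then ((353.5702209472656, 229.2034149169922), (49.610443115234375, 74.32140350341797), 91.61840057373047)
side now ((354.027099609375, 229.27493286132812), (49.91788101196289, 73.91981506347656), 90.98722076416016)
[([286.6, 241.5], [280, 233, 14, 19, 194])] [([286.5, 241.2], [280, 233, 14, 18, 191])]
reel [([284.3, 428.6], 1145)] [([284.3, 428.6], 1141)]
battery [([408.0, 265.2], 166)] [([407.9, 265.3], 168)]
scene brass [([262.9, 202.0], 25), ([19.6, 442.0], 43)]
side brass [([429.9, 260.6], 17), ([302.1, 321.7], 642)]
[(array([471., 108.]), np.int32(985)), (array([324.,  14.]), np.int32(150)), (array([352.,  13.]), np.int32(61)), (array([356.,  29.]), np.int32(60)), (array([266.,  37.]), np.int32(53)), (array([367.,  56.]), np.int32(73)), (array([295.,  86.]), np.int32(209)), (array([327.,  76.]), np.int32(94)), (array([306.,  90.]), np.int32(189)), (array([349., 105.]), np.int32(376)), (array([332., 103.]), np.int32(254)), (array([507., 294.]), np.int32(91)), (array([445., 294.]), np.int32(214)), (array([260., 350.]), np.int32(45)), (array([262., 408.]), np.int32(46))]
[622.67315064   8.46167388 187.86876024] 44.55
```

The lid's outline matches its starting one to within half a pixel. The reel and battery have not moved, and no brass is left on the bench. Handing in.

```bash
python3 -c "
from cell import env
print(env.job_done())"
```

```text
the job is handed in; nothing more can be done
None
```

The job is handed in at about 45 s: the three spacers found went into the pan, were stirred about 5¼ rounds at roughly 32 mm radius, the rod is back in its cup and the lid is seated as at the start; the cell returned no verdict.

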